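# Shut the cement-cup box for the night

### The job

Clear the gluing bench for the night: turn the latch of the steel box aside and take its cover plate off, then put every empty cement cup that stands on the bench into the box, nested one in another in a single upright stack on the cup already in there. Refit the cover, its edge hooked under the lip on the robot's side and lying flat on both ledges, and turn the latch straight across it; leave the brush and the screwdriver where they lie.

Things in the scene. Friction and masses are not known exactly. Their poses are not given: they have to be found in the camera images.
- box: grey steel box, open on top, fixed, 172 mm (x) by 208 mm (y), side and far walls 127.5 mm high; origin: centre of its underside, z up, -x side towards the robot (maybe turned a little). Inside 164 mm (x) by 200 mm (y), floor 4 mm above the origin, ledges along the -x and +x walls. A flange 36 mm wide outside the +x wall, top at 127.5 mm, carries the latch
- box_lip (a point): middle of the lip's free lower edge (box frame: x -62, y 0, z 132 mm). The lip, 3 mm thick, runs along the -x wall over the full width and overhangs the ledge there from x -82 to -62 mm: 12 mm of room between ledge and lip for the cover's edge. It takes the cover tilted by up to 15 degrees. Axes as the box
- box_ledge (a point): middle of the top of the far ledge (box frame: x 73, y 0, z 120 mm); both ledges are 18 mm wide, tops 120 mm above the box's origin, and carry the cover, which when home lies flat at 120 to 125 mm, centred in the box with 4 mm of play each way in x and 6 mm in y. Axes as the box
- latch (a joint): steel turn-button on a vertical pivot on the box's far flange. 0 rad: tongue points to the box's -x, straight across the cover's edge. Grows counter-clockwise seen from above; at 1.57 the tongue points to the box's -y, out of the way (beyond 1.3 it clears the opening). Stops at 0 and 1.6, starts between 0 and 0.9, stays where left (friction 0.06 N m). Below 1.3 it holds the cover in, or out
- latch_grip (a point): middle of the latch's upright black wing, on the pivot (box frame: x 104, y 0, z 150 mm); the wing is 44 mm long, 12 mm thick and 32 mm tall. Axes turn with the latch: wing along x, tongue to -x. The tongue is 18 mm wide, reaches 40 mm from the pivot and lies 129 to 133 mm above the box's origin, 4 mm over the top of a cover that is home
- cover_grip (a point): middle of the bar of the cover's black bow handle. The cover: aluminium plate 156 mm (x) by 188 mm (y), 5 mm thick, about 0.4 kg, at the start home on the box, handle over its centre. The bar, along y, is 100 mm long, 14 mm thick and tall, its middle 36 mm above the plate's underside, 24 mm free below it. z: plate's normal, up. Either 188 mm edge may go under the lip
- cup0_mid (a point): the cup that already stands upright on the floor in the closed box, loose, like cup1: origin on its axis 25 mm above its underside, 50 mm high, 68 mm across the rim band
- cup1_mid (a point): white plastic cup, upright on the bench; all are alike: 50 mm high, foot 43 mm across, a cone up to 35 mm, then a straight rim band 68 mm across (3 mm wall) to the top: grasp across the band. Origin: on its axis, 25 mm above its underside; z: its axis, to the mouth. Nested, its rim stands 15 mm above the next one's. About 0.1 kg. None at the start if absent
- cup2_mid (a point): another cup like cup1 (same size and origin); None at the start if absent
- cup3_mid (a point): another cup like cup1 (same size and origin); None at the start if absent
- cup4_mid (a point): another cup like cup1 (same size and origin); None at the start if absent
- brush: glue brush with a wooden handle, 200 mm, lying on the bench; leave alone
- driver: screwdriver with an orange handle, 220 mm, lying on the bench; leave alone

How it is judged:
By the outcome, as a careful person would: the job done as asked, in the order asked, and still so for the second after the job is handed in, with the robot touching nothing.
Of cup1, cup2, cup3, cup4 only 2 to 4 are there at a start; the rules pass over those that are not, and their reading is None.
At some moment in a run one of cup1, cup2, cup3, cup4 may be knocked a few centimetres aside while the robot is not near it.
Once in a run the grip may slacken for a moment while it holds something.
It also fails if it takes over 210 s, if anything falls off the work surface, if the arm or the gripper's body presses on something with over 40 N, if the wrist force passes 120 N, or if a joint passes its speed limit or range.

### The arm

A 6-joint arm with a two-finger parallel gripper is mounted at the origin on the work surface. World frame = base frame: x ahead of the robot, y to its left, z up, the work surface at z = 0. Lengths are in m, angles in rad, forces in N, time in s.
With the tool pointing down it reaches from about 0.375 to 0.825 m from the base axis. Payload 5.5 kg.
Tool frame: the origin (TCP) lies midway between the tips of the shut fingers; the grasp point (between the pads) lies 19 mm behind it; z points along the fingers, y is the line along which they close (so a half turn about z gives the same grasp; the last joint's range is limited). The gripper opens to 85 mm and grips with 20 to 120 N. Pads are 22 mm wide; open, the fingers measure 114 mm over their backs; the gripper's body (76 mm by 85 mm) begins 54 mm behind the grasp point. The pads swing forward as they close: fully open they stand 13 mm farther back than shut.
Start: joints at [1.319, 0.314, -0.047, 1.21, 0, 1.571], TCP at [0.149, 0.581, 0.231] pointing down, gripper open.
Joint ranges: [-2.67, 2.67], [-0.69, 1.73], [-1.03, 1.25], [-2.08, 2.16], [-1.42, 1.45], [-3.14, 3.14]. Speed limits (rad/s): [2.39, 2.39, 3.01, 3.14, 3.14, 3.14].

### API

Orientations are given as a unit quaternion [w, x, y, z].
In Python, from cell import ctrl gives the robot as it stands.
- The arm moves only by the tool jog_arm, never from a script. Its argument "increments" is a list of rows, each an object of numbers: "claw": the finger opening in mm, from 0 to 85.4; "x", "y", "z": the shift along the tool's x, y, z in mm; "wx", "wy", "wz": the turn, a rotation vector about the tool's x, y, z in degrees. A call has 1 to 5 rows; each row is the pose to reach, as a shift and turn from the pose commanded when the call began, along the tool's axes at that moment; what a row does not reach only later rows make up. A row lasts 1/10 s, in which the tool goes at most 50 mm and 8.59 degrees, less where a joint would pass 70% of its speed; a pose out of reach is approached as far as the arm can. A call with a gripper value outside its range is refused whole. The fingers move at their own pace and stop on an object; "newtons" is the grip in N (left out, the last holds). Time passes only in rows, so rows that repeat a pose let the fingers close. It gives the time, the measured TCP pose, the force, the opening and the grip force at its end, in the units of the state.
- ctrl.observe(): the state, without advancing time (a new reading comes with each control period).
- ctrl.snapshot(name): name is "side" or "top" or "wrist"; returns a dict with "img" (400x640x3 uint8, blue, green, red), "K" (3x3 intrinsics, pixels), "R" (3x3) and "t" (3): a world point X has camera coordinates R X + t. Camera axes: x right, y down, z forward; pixel columns grow to the right and rows downward; lengths in m; the calibration is good to about 2 mm. A picture is of the moment at which its call begins. There is no depth.
- ctrl.close_job(): hands the job in; it is judged then, once.
The state is a dict: "t": time; "joint_pos": joint angles; "joint_vel": joint speeds; "joint_torque": joint torques, N m; "tool_pos": TCP position; "tcp_rot": TCP orientation; "contact_force": force on the tool from outside, world axes, zero at the start; "moment": the same for the moment, N m; "width": finger opening in m; "gripper_force": force on a finger pad.
Only numpy, scipy, OpenCV 4.12 (cv2) and the standard library are available. Lean on these libraries where they do the work, as an engineer would, in place of code of your own. Each camera call takes 0.05 s, during which the arm holds its last target. There are 200 camera calls.

## Working session

There is one attempt and no reset: what is moved stays moved. The work goes in short steps, Python scripts to look and compute and a tool call to move; the robot and the scene stay as the last step left them, time stands still between calls to the robot, and variables do not carry over. Pictures are saved under pics/ and viewed, at most 14 in all, crops included, and the job is handed in when it is done.

Besides the shell and the picture viewer there is one more tool, called after "Emit:" as name(argument=value, ...) on one line, values as JSON. jog_arm: Moves the arm, as the interface text tells. Its arguments: {"type":"object","properties":{"increments":{"type":"array"},"newtons":{"type":"number"}},"required":["increments"]}

```bash
mkdir -p pics; ls; python3 - <<'E'
from cell import ctrl
import cv2,numpy as np
o=ctrl.observe();print({k:np.round(v,3).tolist() for k,v in o.items()})
for n in("top","side"):
    s=ctrl.snapshot(n);cv2.imwrite(f"pics/{n}0.png",s["img"]);print(n,s["K"],s["R"],s["t"])
    np.savez(f"{n}0.npz",**s)
E
```

```text
pics
{'t': 0.0, 'joint_pos': [1.319, 0.314, -0.048, 1.21, -0.0, 1.571], 'joint_vel': [-0.002, 0.001, -0.0, -0.0, -0.0, -0.001], 'joint_torque': [-0.0, -53.959, 33.975, 0.019, 0.0, 0.0], 'tool_pos': [0.149, 0.581, 0.23], 'tcp_rot': [-0.0, 0.126, 0.992, -0.001], 'contact_force': [0.541, 0.126, 0.326], 'moment': [-0.022, 0.035, -0.031], 'gripper_force': 0.0, 'width': 0.086}
top [[429.71650982   0.         322.16431826]
 [  0.         429.71650982 195.79636044]
 [  0.           0.           1.        ]] [[ 0.00449808 -0.99998101  0.00421317]
 [-0.99664509 -0.00482731 -0.08170227]
 [ 0.08172106 -0.00383153 -0.99664788]] [0.00508987 0.54243722 1.30795696]
side [[366.18406763   0.         324.00204319]
 [  0.         366.18406763 196.4601261 ]
 [  0.           0.           1.        ]] [[ 0.96091748 -0.27669154 -0.00891008]
 [-0.18738577 -0.62640346 -0.75664078]
 [ 0.2037748   0.72873898 -0.65377009]] [-0.52467826  0.17797736  0.95621246]
```

View pics/top0.png

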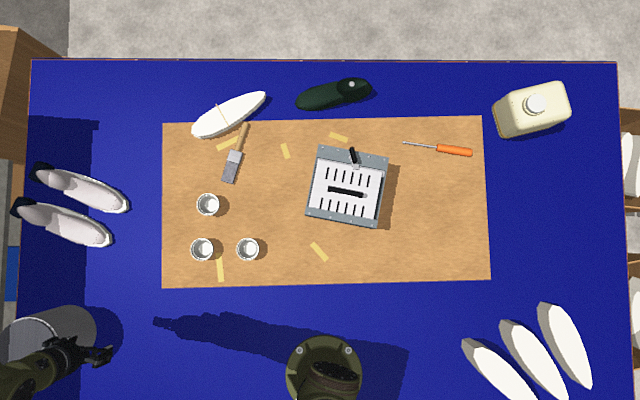

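View pics/side0.png

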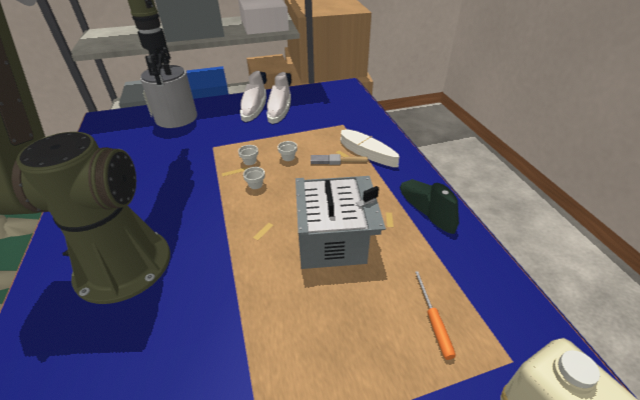

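The top view shows three cups near (208,204), (202,249) and (247,249). The box is centred near (347,187) with the handle at (347,191) and the latch at (354,157). The brush and driver lie clear of it. The side view agrees with this.

```bash
cat > h.py <<'E'
import numpy as np,cv2
from cell import ctrl
def ray(s,px,z):
    px=np.atleast_2d(np.array(px,float));d=(np.linalg.inv(s["K"])@np.c_[px,np.ones(len(px))].T).T@s["R"]
    c=-s["R"].T@s["t"];return c+d*((z-c[2])/d[:,2])[:,None]
def proj(s,X):
    p=(np.atleast_2d(X)@s["R"].T+s["t"])@s["K"].T;return p[:,:2]/p[:,2:]
def blobs(mask,amin=20):
    c,_=cv2.findContours(mask.astype(np.uint8),cv2.RETR_EXTERNAL,cv2.CHAIN_APPROX_NONE)
    return [k for k in c if cv2.contourArea(k)>=amin]
E
python3 - <<'E'
from h import *
s=dict(np.load("top0.npz"));im=s["img"];hsv=cv2.cvtColor(im,cv2.COLOR_BGR2HSV)
roi=np.zeros(im.shape[:2],bool);roi[125:285,165:480]=1
m=(hsv[...,1]<60)&(hsv[...,2]>70)&roi
for k in blobs(m,60):
    (x,y),r=cv2.minEnclosingCircle(k);print("light",x,y,r,cv2.contourArea(k),ray(s,(x,y),.05).round(4), "diam",2*r/429.7*1.26)
    if cv2.contourArea(k)>2000: 
        q=cv2.boxPoints(cv2.minAreaRect(k));print(q, ray(s,q,.1275).round(4))
m=(hsv[...,2]<50)&roi
for k in blobs(m,20):
    r=cv2.minAreaRect(k);q=cv2.boxPoints(r);print("dark",r,ray(s,r[0],.163).round(4),ray(s,q,.163).round(4).tolist())
cv2.imwrite("pics/c0.png",cv2.resize(im[135:240,290:400],None,fx=5.5,fy=5.5,interpolation=cv2.INTER_CUBIC))
E
```

```text
light 247.21133422851562 248.7577362060547 11.722861289978027 391.5 [[0.3797 0.2317 0.05  ]] diam 0.06874938433964307
light 201.40908813476562 248.91818237304688 11.776483535766602 397.5 [[0.3787 0.3689 0.05  ]] diam 0.0690638550387057
light 207.5 203.8333282470703 11.702423095703125 388.5 [[0.5141 0.3542 0.05  ]] diam 0.06862952339113772
light 231.0 166.0 17.204750061035156 387.5 [[0.6298 0.2857 0.05  ]] diam 0.10089823168212379
light 347.0 186.0 51.03929901123047 5079.5 [[ 0.5703 -0.0676  0.05  ]] diam 0.29932286131789804
[[303.82468 214.9834 ]
 [317.9825  142.90726]
 [390.14462 157.08197]
 [375.9868  229.15811]] [[ 0.4789  0.0598  0.1275]
 [ 0.6865  0.0208  0.1275]
 [ 0.6463 -0.1868  0.1275]
 [ 0.4397 -0.1449  0.1275]]
light 212.5 128.5 21.783119201660156 362.0 [[0.7456 0.3449 0.05  ]] diam 0.1277483369517887
dark ((344.7691955566406, 191.65383911132812), (34.712554931640625, 4.902902126312256), 11.309932708740234) [[ 0.5427 -0.0544  0.163 ]] [[0.5452, -0.0059, 0.163], [0.5586, -0.0085, 0.163], [0.5401, -0.1029, 0.163], [0.5268, -0.1002, 0.163]]
dark ((352.91180419921875, 154.64706420898438), (15.279744148254395, 4.365641117095947), 75.96376037597656) [[ 0.6464 -0.0771  0.163 ]] [[0.6658, -0.066, 0.163], [0.6689, -0.0779, 0.163], [0.6271, -0.0881, 0.163], [0.6241, -0.0763, 0.163]]
```

View pics/c0.png

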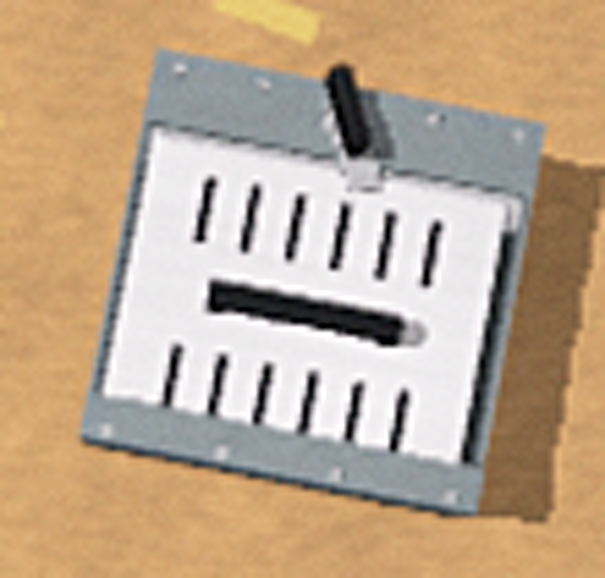

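The crop shows the box turned about -11°, the handle bar at its centre and the latch wing at about 14° world, so the latch is at about 0.43 rad. The footprint (~208 x 210 mm), 68 mm cup rims and pivot position all match the given sizes.

```bash
cat >> h.py <<'E'
from scipy.spatial.transform import Rotation as Ro
TH=np.radians(-10.8); O=np.array([.5452,-.0594,0])       # box yaw, origin
B=lambda x,y,z: O+[x*np.cos(TH)-y*np.sin(TH),x*np.sin(TH)+y*np.cos(TH),z]
def down(phi,tilt=0):   # tool y at world angle phi deg; tilt: far (+x box) side up, deg
    a=np.radians(phi);y=np.array([np.cos(a),np.sin(a),0]);z=np.array([0,0,-1.])
    R=Ro.from_matrix(np.c_[np.cross(y,z),y,z])
    return Ro.from_rotvec(-np.radians(tilt)*np.array([-np.sin(TH),np.cos(TH),0]))*R
def cur():
    o=ctrl.observe();q=np.array(o["tcp_rot"]);return np.array(o["tool_pos"]),Ro.from_quat(q[[1,2,3,0]]),o
def plan(*wps):         # wps: (pos, phi[, tilt]); prints one line per call of 5 rows
    p,R,o=cur();print("at",p.round(4),"t",round(o["t"],2),"w",round(o["width"],4))
    for w in wps:
        q=np.array(w[0],float);Q=down(*w[1:]);rv=(R.inv()*Q).as_rotvec();d=q-p
        n=max(np.linalg.norm(d)/.24,np.degrees(np.linalg.norm(rv))/42);k=max(1,int(np.ceil(n)))
        R0,p0=R,p
        for i in range(1,k+1):
            Rn=R0*Ro.from_rotvec(rv*i/k);pn=p0+d*i/k
            print("  shift",(R.inv().apply(pn-p)*1000).round(0)+0,"rot",np.degrees((R.inv()*Rn).as_rotvec()).round(1),"rows",round(5*n/k,1))
            R,p=Rn,pn
        print("  -> wp",q.round(3))
E
python3 - <<'E'
from h import *
plan(((.6468,-.078,.24),-76.3),((.6468,-.078,.142),-76.3))
E
```

```text
at [0.1494 0.5806 0.2305] t 0.1 w 0.0858
  shift [-161. -128.   -2.] rot [-0.  0. 38.] rows 4.5
  shift [-206.   -2.   -2.] rot [-0.  0. 38.] rows 4.5
  shift [-164.  125.   -2.] rot [-0.  0. 38.] rows 4.5
  shift [-52. 200.  -2.] rot [-0.  0. 38.] rows 4.5
  -> wp [ 0.647 -0.078  0.24 ]
  shift [ 0.  0. 98.] rot [ 0. -0. -0.] rows 2.0
  -> wp [ 0.647 -0.078  0.142]
```

Emit:
jog_arm(increments=[{"x": -32, "y": -26, "wz": 7.6, "claw": 36}, {"x": -64, "y": -51, "wz": 15.2, "claw": 36}, {"x": -97, "y": -77, "wz": 22.8, "claw": 36}, {"x": -129, "y": -102, "wz": 30.4, "claw": 36}, {"x": -161, "y": -128, "z": -2, "wz": 38, "claw": 36}])

```text
$.increments[0]: bad value
```

Emit:
jog_arm(increments=[{"x": -41, "wz": 7.6}, {"x": -82, "wz": 15.2}, {"x": -124, "wz": 22.8}, {"x": -165, "wz": 30.4}, {"x": -206, "y": -2, "z": -2, "wz": 38}])

```text
$.increments[0]: bad value
```

Emit:
jog_arm(increments=[{"x": -33, "y": 25, "wz": 7.6}, {"x": -66, "y": 50, "wz": 15.2}, {"x": -98, "y": 75, "wz": 22.8}, {"x": -131, "y": 100, "wz": 30.4}, {"x": -164, "y": 125, "z": -2, "wz": 38}])

```text
$.increments[0]: bad value
```

Emit:
jog_arm(increments=[{"x": -10, "y": 40, "wz": 7.6}, {"x": -21, "y": 80, "wz": 15.2}, {"x": -31, "y": 120, "wz": 22.8}, {"x": -42, "y": 160, "wz": 30.4}, {"x": -52, "y": 200, "z": -2, "wz": 38}])

```text
$.increments[0]: bad value
```

Emit:
jog_arm(increments=[{"claw": 36, "x": -32, "y": -26, "z": 0, "wx": 0, "wy": 0, "wz": 7.6}, {"claw": 36, "x": -64, "y": -51, "z": 0, "wx": 0, "wy": 0, "wz": 15.2}, {"claw": 36, "x": -97, "y": -77, "z": -1, "wx": 0, "wy": 0, "wz": 22.8}, {"claw": 36, "x": -129, "y": -102, "z": -1, "wx": 0, "wy": 0, "wz": 30.4}, {"claw": 36, "x": -161, "y": -128, "z": -2, "wx": 0, "wy": 0, "wz": 38}])

```text
t: 0.6
tool_pos: [0.2741, 0.4154, 0.2329]
tcp_rot: [0.0, 0.444, 0.896, -0.0]
contact_force: [0.2, -0.0, 0.2]
width: 0.0361
gripper_force: 0.0
```

All the keys are required. Carrying on.

Emit:
jog_arm(increments=[{"claw": 36, "x": -41, "y": 0, "z": 0, "wx": 0, "wy": 0, "wz": 7.6}, {"claw": 36, "x": -82, "y": 0, "z": 0, "wx": 0, "wy": 0, "wz": 15.2}, {"claw": 36, "x": -124, "y": -1, "z": -1, "wx": 0, "wy": 0, "wz": 22.8}, {"claw": 36, "x": -165, "y": -1, "z": -1, "wx": 0, "wy": 0, "wz": 30.4}, {"claw": 36, "x": -206, "y": -2, "z": -2, "wx": 0, "wy": 0, "wz": 38}])

```text
t: 1.1
tool_pos: [0.3981, 0.2509, 0.2351]
tcp_rot: [-0.0, 0.712, 0.703, -0.0]
contact_force: [0.3, -0.7, -0.2]
width: 0.0359
gripper_force: 0.0
```

Emit:
jog_arm(increments=[{"claw": 36, "x": -33, "y": 25, "z": 0, "wx": 0, "wy": 0, "wz": 7.6}, {"claw": 36, "x": -66, "y": 50, "z": 0, "wx": 0, "wy": 0, "wz": 15.2}, {"claw": 36, "x": -98, "y": 75, "z": -1, "wx": 0, "wy": 0, "wz": 22.8}, {"claw": 36, "x": -131, "y": 100, "z": -1, "wx": 0, "wy": 0, "wz": 30.4}, {"claw": 36, "x": -164, "y": 125, "z": -2, "wx": 0, "wy": 0, "wz": 38}])

```text
t: 1.6
tool_pos: [0.5218, 0.086, 0.2369]
tcp_rot: [-0.0, 0.902, 0.432, -0.0]
contact_force: [-0.1, 0.8, -0.5]
width: 0.0358
gripper_force: 0.0
```

Emit:
jog_arm(increments=[{"claw": 36, "x": -10, "y": 40, "z": 0, "wx": 0, "wy": 0, "wz": 7.6}, {"claw": 36, "x": -21, "y": 80, "z": 0, "wx": 0, "wy": 0, "wz": 15.2}, {"claw": 36, "x": -31, "y": 120, "z": -1, "wx": 0, "wy": 0, "wz": 22.8}, {"claw": 36, "x": -42, "y": 160, "z": -1, "wx": 0, "wy": 0, "wz": 30.4}, {"claw": 36, "x": -52, "y": 200, "z": -2, "wx": 0, "wy": 0, "wz": 38}])

```text
t: 2.1
tool_pos: [0.6461, -0.079, 0.2387]
tcp_rot: [-0.0, 0.993, 0.115, -0.0]
contact_force: [-0.0, 0.3, 0.6]
width: 0.0362
gripper_force: 0.0
```

Emit:
jog_arm(increments=[{"claw": 36, "x": 0, "y": 0, "z": 0, "wx": 0, "wy": 0, "wz": 0}])

```text
t: 2.2
tool_pos: [0.6477, -0.0816, 0.2378]
tcp_rot: [0.001, 0.993, 0.115, -0.0]
contact_force: [-0.5, 0.1, 0.1]
width: 0.0358
gripper_force: 0.0
```

```bash
python3 - <<'E'
from h import *
plan(((.6468,-.078,.142),-76.3))
s=ctrl.snapshot("wrist");cv2.imwrite("pics/w1.png",s["img"])
m=cv2.cvtColor(s["img"],cv2.COLOR_BGR2HSV)[...,2]<50
print(proj(s,[[.6256,-.0822,.166],[.6674,-.072,.166],[.6468,-.078,.142]]).round(0))
E
```

```text
at [ 0.6477 -0.0816  0.2378] t 2.2 w 0.0358
  shift [ 0. -4. 96.] rot [ 0.1  0.  -0.5] rows 2.0
  -> wp [ 0.647 -0.078  0.142]
[[309. 245.]
 [308. 183.]
 [310. 205.]]
```

View pics/w1.png

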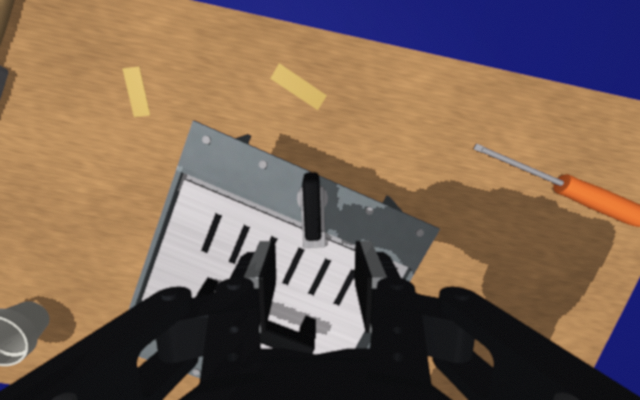

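The wrist view shows the wing from (312,175) to (315,240), a few pixels (2 to 3 mm) from the prediction. I'll go down with a small correction.

Emit:
jog_arm(increments=[{"claw": 36, "x": 2, "y": -2, "z": 35, "wx": 0, "wy": 0, "wz": 0}, {"claw": 36, "x": 2, "y": -2, "z": 70, "wx": 0, "wy": 0, "wz": 0}, {"claw": 36, "x": 2, "y": -2, "z": 96, "wx": 0, "wy": 0, "wz": 0}, {"claw": 36, "x": 2, "y": -2, "z": 96, "wx": 0, "wy": 0, "wz": 0}], newtons=30)

```text
t: 2.65
tool_pos: [0.6432, -0.0735, 0.139]
tcp_rot: [-0.001, 0.993, 0.119, -0.004]
contact_force: [-1.2, -0.2, -0.5]
width: 0.0358
gripper_force: 0.0
```

Emit:
jog_arm(increments=[{"claw": 5, "x": 0, "y": 0, "z": 0, "wx": 0, "wy": 0, "wz": 0}, {"claw": 5, "x": 0, "y": 0, "z": 0, "wx": 0, "wy": 0, "wz": 0}, {"claw": 5, "x": 0, "y": 0, "z": 0, "wx": 0, "wy": 0, "wz": 0}, {"claw": 5, "x": 0, "y": 0, "z": 0, "wx": 0, "wy": 0, "wz": 0}, {"claw": 5, "x": 0, "y": 0, "z": 0, "wx": 0, "wy": 0, "wz": 0}], newtons=30)

```text
t: 3.15
tool_pos: [0.6476, -0.0789, 0.1444]
tcp_rot: [0.004, 0.993, 0.117, 0.0]
contact_force: [0.9, -12.2, -9.1]
width: 0.011
gripper_force: 35.4
```

Emit:
jog_arm(increments=[{"claw": 5, "x": 0, "y": 0, "z": 0, "wx": 0, "wy": 0, "wz": -6.5}, {"claw": 5, "x": 0, "y": 0, "z": 0, "wx": 0, "wy": 0, "wz": -13}, {"claw": 5, "x": 0, "y": 0, "z": 0, "wx": 0, "wy": 0, "wz": -19.5}, {"claw": 5, "x": 0, "y": 0, "z": 0, "wx": 0, "wy": 0, "wz": -26}, {"claw": 5, "x": 0, "y": 0, "z": 0, "wx": 0, "wy": 0, "wz": -32.5}])

```text
t: 3.65
tool_pos: [0.6474, -0.0788, 0.1443]
tcp_rot: [0.004, 0.92, 0.393, -0.001]
contact_force: [0.6, -12.0, -9.7]
width: 0.011
gripper_force: 35.5
```

Emit:
jog_arm(increments=[{"claw": 5, "x": 0, "y": 0, "z": 0, "wx": 0, "wy": 0, "wz": -6.5}, {"claw": 5, "x": 0, "y": 0, "z": 0, "wx": 0, "wy": 0, "wz": -13}, {"claw": 5, "x": 0, "y": 0, "z": 0, "wx": 0, "wy": 0, "wz": -19.5}, {"claw": 5, "x": 0, "y": 0, "z": 0, "wx": 0, "wy": 0, "wz": -26}, {"claw": 5, "x": 0, "y": 0, "z": 0, "wx": 0, "wy": 0, "wz": -32.5}])

```text
t: 4.15
tool_pos: [0.6473, -0.0788, 0.1443]
tcp_rot: [0.003, 0.773, 0.634, -0.002]
contact_force: [0.5, -11.5, -7.5]
width: 0.0112
gripper_force: 35.6
```

Emit:
jog_arm(increments=[{"claw": 36, "x": 0, "y": 0, "z": 0, "wx": 0, "wy": 0, "wz": 0}, {"claw": 36, "x": 0, "y": 0, "z": 0, "wx": 0, "wy": 0, "wz": 0}, {"claw": 36, "x": 0, "y": 0, "z": 0, "wx": 0, "wy": 0, "wz": 0}])

```text
t: 4.45
tool_pos: [0.6481, -0.0747, 0.145]
tcp_rot: [0.001, 0.774, 0.633, 0.001]
contact_force: [-0.1, 0.7, 0.1]
width: 0.0361
gripper_force: 0.0
```

Emit:
jog_arm(increments=[{"claw": 45, "x": 0, "y": 0, "z": -30, "wx": 0, "wy": 0, "wz": 0}, {"claw": 45, "x": 0, "y": 0, "z": -60, "wx": 0, "wy": 0, "wz": 0}, {"claw": 45, "x": 0, "y": 0, "z": -90, "wx": 0, "wy": 0, "wz": 0}, {"claw": 45, "x": 0, "y": 0, "z": -100, "wx": 0, "wy": 0, "wz": 0}, {"claw": 45, "x": 0, "y": 0, "z": -100, "wx": 0, "wy": 0, "wz": 0}])

```text
t: 4.95
tool_pos: [0.6485, -0.0748, 0.2457]
tcp_rot: [0.001, 0.774, 0.633, 0.002]
contact_force: [0.0, 0.5, -0.1]
width: 0.0447
gripper_force: 0.0
```

```bash
python3 - <<'E'
from h import *
s=ctrl.snapshot("wrist");cv2.imwrite("pics/w2.png",s["img"])
for i in range(3): print(np.round(cur()[0],4),np.round(ctrl.observe()["joint_pos"],3))
E
```

```text
[ 0.6476 -0.0748  0.2437] [-0.115  0.409  0.116  1.277  0.     1.655]
[ 0.6476 -0.0748  0.2437] [-0.115  0.409  0.116  1.277  0.     1.655]
[ 0.6476 -0.0748  0.2437] [-0.115  0.409  0.116  1.277  0.     1.655]
```

View pics/w2.png

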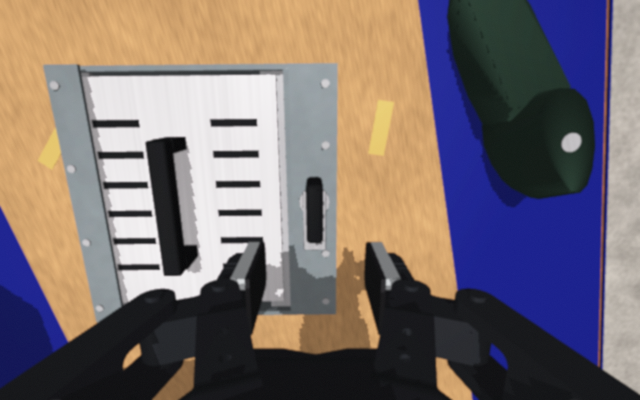

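The latch now lies along the box's y, at about 1.57 rad. The wing runs (315,180)-(315,245) and the bar's top is around (165,205). Next is the cover.

```bash
sed -i 's/radians(-10.8)/radians(-11.1)/' h.py; python3 - <<'E'
from h import *
s=ctrl.snapshot("wrist");im=s["img"]
m=(im.max(2)<45);m[:,:140]=0;m[:,205:]=0;m[280:]=0;m[:135]=0
k=max(blobs(m),key=cv2.contourArea);q=k[:,0]
print(cv2.minAreaRect(k), ray(s,q[q[:,1].argmin()],.163),ray(s,[[170,204],[160,140],[180,272]],.163).round(4), "uv",proj(s,[.5422,-.0568,.163]))
print(B(104,0,0)/1 if 0 else B(.104,0,.1))
plan(((.5422,-.0565,.23),-11.1),((.5422,-.0565,.137),-11.1))
E
```

```text
((174.92672729492188, 205.79879760742188), (136.48281860351562, 38.046600341796875), 81.97276306152344) [[ 0.56368663 -0.00730385  0.163     ]] [[ 0.5517 -0.0507  0.163 ]
 [ 0.5588 -0.0076  0.163 ]
 [ 0.5429 -0.1015  0.163 ]] uv [[159.61695844 214.95337768]]
[ 0.64725444 -0.07942228  0.1       ]
at [ 0.6469 -0.0748  0.2424] t 5.05 w 0.0451
  shift [  -3. -106.   13.] rot [-0.  -0.  -0.3] rows 2.2
  -> wp [ 0.542 -0.056  0.23 ]
  shift [ 0.  0. 93.] rot [-0.  0.  0.] rows 1.9
  -> wp [ 0.542 -0.056  0.137]
```

Emit:
jog_arm(increments=[{"claw": 50, "x": -1, "y": -40, "z": 5, "wx": 0, "wy": 0, "wz": 0}, {"claw": 50, "x": -2, "y": -80, "z": 10, "wx": 0, "wy": 0, "wz": 0}, {"claw": 50, "x": -2, "y": -104, "z": 40, "wx": 0, "wy": 0, "wz": 0}, {"claw": 50, "x": -2, "y": -104, "z": 80, "wx": 0, "wy": 0, "wz": 0}, {"claw": 50, "x": -2, "y": -104, "z": 105, "wx": 0, "wy": 0, "wz": 0}])

```text
t: 5.55
tool_pos: [0.5415, -0.0559, 0.1345]
tcp_rot: [-0.002, 0.774, 0.633, -0.002]
contact_force: [0.2, -0.4, -0.3]
width: 0.05
gripper_force: 0.0
```

Emit:
jog_arm(increments=[{"claw": 5, "x": 0, "y": 0, "z": 0, "wx": 0, "wy": 0, "wz": 0}, {"claw": 5, "x": 0, "y": 0, "z": 0, "wx": 0, "wy": 0, "wz": 0}, {"claw": 5, "x": 0, "y": 0, "z": 0, "wx": 0, "wy": 0, "wz": 0}, {"claw": 5, "x": 0, "y": 0, "z": 0, "wx": 0, "wy": 0, "wz": 0}, {"claw": 5, "x": 0, "y": 0, "z": 0, "wx": 0, "wy": 0, "wz": 0}], newtons=80)

```text
t: 6.05
tool_pos: [0.5454, -0.0565, 0.139]
tcp_rot: [0.0, 0.774, 0.633, 0.0]
contact_force: [0.6, -0.3, -2.5]
width: 0.0127
gripper_force: 78.1
```

```bash
python3 - <<'E'
from h import *
p,R,o=cur();print(p,o["width"],o["contact_force"],o["gripper_force"])
c,s=np.cos(TH),np.sin(TH);d=p-O;print("box xy",d[0]*c+d[1]*s,-d[0]*s+d[1]*c)
# tilt waypoints: near bottom edge of plate at box x=xe,z=ze, tilt a ; TCP 17mm above plate underside(TCP z - .12)
h=p[2]-.120
e0=(d[0]*c+d[1]*s)-.078; y=-d[0]*s+d[1]*c
def P(xe,ze,a):
    a=np.radians(a);return B(xe+.078*np.cos(a)-h*np.sin(a),y,ze+.078*np.sin(a)+h*np.cos(a))
W=[(P(e0,.121,a),-11.1,a) for a in(4,8,12)]+[(P(e0+x,z,12),-11.1,12) for x,z in((.006,.123),(.012,.125),(.018,.128),(.02,.14),(.02,.18))]
plan(*W)
E
```

```text
[ 0.54540667 -0.05649082  0.13896062] 0.012709694212490793 [ 0.61422627 -0.25082776 -2.45681186] 78.05659890174866
box xy -0.0003572792864576592 0.0028945433405748993
at [ 0.5454 -0.0565  0.139 ] t 6.05 w 0.0127
  shift [ 0. -2. -6.] rot [-3.9  0.  -0.3] rows 0.5
  -> wp [ 0.544 -0.056  0.145]
  shift [ 0. -2. -5.] rot [-4.  0. -0.] rows 0.5
  -> wp [ 0.542 -0.056  0.151]
  shift [ 0. -2. -5.] rot [-4. -0.  0.] rows 0.5
  -> wp [ 0.54  -0.055  0.156]
  shift [ 0.  6. -1.] rot [0. 0. 0.] rows 0.1
  -> wp [ 0.546 -0.057  0.158]
  shift [ 0.  6. -1.] rot [0. 0. 0.] rows 0.1
  -> wp [ 0.552 -0.058  0.16 ]
  shift [ 0.  6. -2.] rot [0. 0. 0.] rows 0.1
  -> wp [ 0.558 -0.059  0.163]
  shift [  0.   4. -11.] rot [0. 0. 0.] rows 0.3
  -> wp [ 0.559 -0.059  0.175]
  shift [  0.   8. -39.] rot [0. 0. 0.] rows 0.8
  -> wp [ 0.559 -0.059  0.215]
```

Emit:
jog_arm(increments=[{"claw": 5, "x": 0, "y": -1, "z": -4, "wx": -2.4, "wy": 0, "wz": 0}, {"claw": 5, "x": 0, "y": -2, "z": -7, "wx": -4.8, "wy": 0, "wz": 0}, {"claw": 5, "x": 0, "y": -3, "z": -11, "wx": -7.2, "wy": 0, "wz": 0}, {"claw": 5, "x": 0, "y": -4.5, "z": -14, "wx": -9.6, "wy": 0, "wz": 0}, {"claw": 5, "x": 0, "y": -6, "z": -18, "wx": -12, "wy": 0, "wz": 0}])

```text
t: 6.55
tool_pos: [0.5387, -0.0552, 0.1566]
tcp_rot: [0.081, 0.77, 0.63, 0.067]
contact_force: [0.1, -0.5, -4.8]
width: 0.0123
gripper_force: 78.3
```

Emit:
jog_arm(increments=[{"claw": 5, "x": 0, "y": 0, "z": 0, "wx": 0, "wy": 0, "wz": 0}, {"claw": 5, "x": 0, "y": 6, "z": -1, "wx": 0, "wy": 0, "wz": 0}, {"claw": 5, "x": 0, "y": 12, "z": -2, "wx": 0, "wy": 0, "wz": 0}, {"claw": 5, "x": 0, "y": 18, "z": -4, "wx": 0, "wy": 0, "wz": 0}, {"claw": 5, "x": 0, "y": 19, "z": -4, "wx": 0, "wy": 0, "wz": 0}])

```text
t: 7.05
tool_pos: [0.5555, -0.0587, 0.1625]
tcp_rot: [0.079, 0.77, 0.63, 0.065]
contact_force: [-3.0, 0.2, -11.0]
width: 0.0129
gripper_force: 78.3
```

```bash
python3 - <<'E'
from h import *
p,R,o=cur();print(p,o["width"],o["contact_force"],o["gripper_force"])
s=ctrl.snapshot("side");cv2.imwrite("pics/s3.png",cv2.resize(s["img"][130:290,240:440],None,fx=4,fy=3.7))
E
```

```text
[ 0.5555391  -0.05865232  0.16250273] 0.012879936327126532 [ -3.02756452   0.21323355 -10.96429132] 78.26860070228577
```

View pics/s3.png

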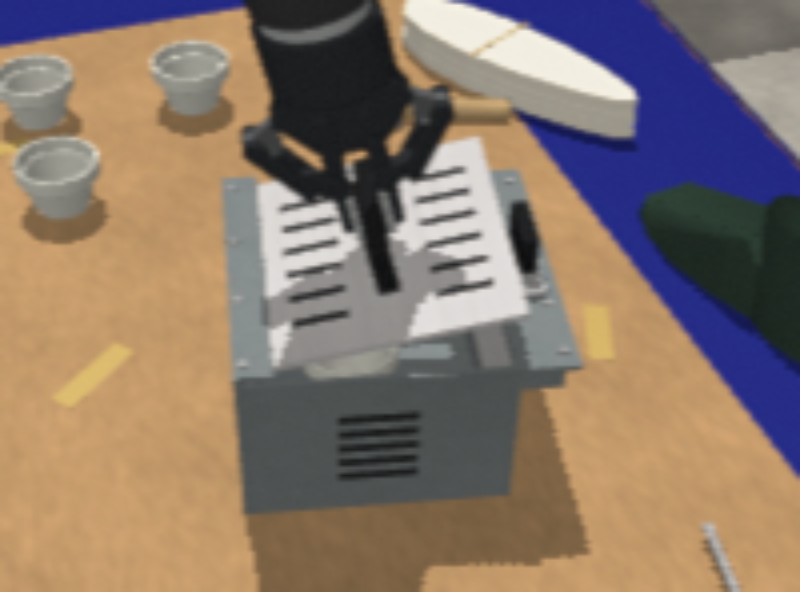

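The cover is tilted with its near edge just at the lip and its far edge short of the wing at (525,237). I'll pull it 4 mm more and lift.

Emit:
jog_arm(increments=[{"claw": 5, "x": 0, "y": 2, "z": 0, "wx": 0, "wy": 0, "wz": 0}, {"claw": 5, "x": 0, "y": 4, "z": 0, "wx": 0, "wy": 0, "wz": 0}, {"claw": 5, "x": 0, "y": 4.5, "z": -5, "wx": 0, "wy": 0, "wz": 0}, {"claw": 5, "x": 0, "y": 6, "z": -12, "wx": 0, "wy": 0, "wz": 0}, {"claw": 5, "x": 0, "y": 8, "z": -25, "wx": 0, "wy": 0, "wz": 0}])

```text
t: 7.6
tool_pos: [0.5591, -0.0593, 0.1912]
tcp_rot: [0.081, 0.77, 0.63, 0.066]
contact_force: [0.3, -0.7, -4.1]
width: 0.0123
gripper_force: 79.3
```

```bash
python3 - <<'E'
from h import *
p,R,o=cur();print(p,o["width"],o["contact_force"],o["gripper_force"])
plan(((.555,-.059,.26),-11.1,12),((.48,-.33,.23),-11.1),((.48,-.33,.025),-11.1))
E
```

```text
[ 0.55912388 -0.0592812   0.19120846] 0.012344331692234398 [ 0.28237842 -0.66050254 -4.05630129] 79.34402346611023
at [ 0.5591 -0.0593  0.1912] t 7.6 w 0.0123
  shift [ -1.  10. -68.] rot [ 0.   0.1 -0.3] rows 1.4
  -> wp [ 0.555 -0.059  0.26 ]
  shift [-140.  -14.   12.] rot [ 6. -0.  0.] rows 2.9
  shift [-140.  -12.   14.] rot [ 6. -0.  0.] rows 2.9
  -> wp [ 0.48 -0.33  0.23]
  shift [  0.   0. 205.] rot [-0. -0. -0.] rows 4.3
  -> wp [ 0.48  -0.33   0.025]
```

Emit:
jog_arm(increments=[{"claw": 5, "x": 0, "y": 4, "z": -25, "wx": 0, "wy": 0, "wz": 0}, {"claw": 5, "x": -1, "y": 10, "z": -68, "wx": 0, "wy": 0, "wz": 0}, {"claw": 5, "x": -1, "y": 10, "z": -68, "wx": 0, "wy": 0, "wz": 0}])

```text
t: 7.9
tool_pos: [0.5586, -0.0598, 0.2671]
tcp_rot: [0.085, 0.769, 0.629, 0.071]
contact_force: [1.1, -0.2, -2.9]
width: 0.0122
gripper_force: 79.6
```

Emit:
jog_arm(increments=[{"claw": 5, "x": -28, "y": -3, "z": 2, "wx": 1.2, "wy": 0, "wz": 0}, {"claw": 5, "x": -56, "y": -6, "z": 5, "wx": 2.4, "wy": 0, "wz": 0}, {"claw": 5, "x": -84, "y": -8, "z": 7, "wx": 3.6, "wy": 0, "wz": 0}, {"claw": 5, "x": -112, "y": -11, "z": 10, "wx": 4.8, "wy": 0, "wz": 0}, {"claw": 5, "x": -140, "y": -14, "z": 12, "wx": 6, "wy": 0, "wz": 0}])

```text
t: 8.4
tool_pos: [0.5156, -0.1955, 0.2446]
tcp_rot: [0.041, 0.773, 0.632, 0.033]
contact_force: [-0.3, -0.2, -3.6]
width: 0.0123
gripper_force: 79.5
```

Emit:
jog_arm(increments=[{"claw": 5, "x": -28, "y": -3, "z": 2, "wx": 1.2, "wy": 0, "wz": 0}, {"claw": 5, "x": -56, "y": -6, "z": 5, "wx": 2.4, "wy": 0, "wz": 0}, {"claw": 5, "x": -84, "y": -8, "z": 7, "wx": 3.6, "wy": 0, "wz": 0}, {"claw": 5, "x": -112, "y": -11, "z": 10, "wx": 4.8, "wy": 0, "wz": 0}, {"claw": 5, "x": -140, "y": -12, "z": 14, "wx": 6, "wy": 0, "wz": 0}])

```text
t: 8.9
tool_pos: [0.4777, -0.331, 0.2296]
tcp_rot: [0.001, 0.774, 0.633, -0.0]
contact_force: [1.0, 0.3, -4.2]
width: 0.0124
gripper_force: 79.5
```

Emit:
jog_arm(increments=[{"claw": 5, "x": 0, "y": 0, "z": 40, "wx": 0, "wy": 0, "wz": 0}, {"claw": 5, "x": 0, "y": 0, "z": 80, "wx": 0, "wy": 0, "wz": 0}, {"claw": 5, "x": 0, "y": 0, "z": 120, "wx": 0, "wy": 0, "wz": 0}, {"claw": 5, "x": 0, "y": 0, "z": 160, "wx": 0, "wy": 0, "wz": 0}, {"claw": 5, "x": 0, "y": 0, "z": 185, "wx": 0, "wy": 0, "wz": 0}])

```text
t: 9.4
tool_pos: [0.4767, -0.3289, 0.0414]
tcp_rot: [-0.001, 0.774, 0.633, -0.0]
contact_force: [-0.8, 0.1, -3.0]
width: 0.0125
gripper_force: 79.4
```

```bash
python3 - <<'E'
from h import *
p,R,o=cur();print(o["width"],o["contact_force"],o["gripper_force"])
plan(((p[0],p[1],.021),-11.1))
E
```

```text
0.01248287481064584 [-0.78528983  0.05363299 -3.00330573] 79.37518000602722
at [ 0.4767 -0.3289  0.0414] t 9.4 w 0.0125
  shift [ 0.  0. 20.] rot [-0.1 -0.  -0.3] rows 0.4
  -> wp [ 0.477 -0.329  0.021]
```

Emit:
jog_arm(increments=[{"claw": 5, "x": 0, "y": 0, "z": 7, "wx": 0, "wy": 0, "wz": 0}, {"claw": 5, "x": 0, "y": 0, "z": 13, "wx": 0, "wy": 0, "wz": 0}, {"claw": 5, "x": 0, "y": 0, "z": 18, "wx": 0, "wy": 0, "wz": 0}, {"claw": 5, "x": 0, "y": 0, "z": 19, "wx": 0, "wy": 0, "wz": 0}, {"claw": 5, "x": 0, "y": 0, "z": 20, "wx": 0, "wy": 0, "wz": 0}])

```text
t: 9.9
tool_pos: [0.4786, -0.3301, 0.0252]
tcp_rot: [0.001, 0.774, 0.633, 0.0]
contact_force: [-0.3, 0.8, -3.9]
width: 0.0132
gripper_force: 53.0
```

Emit:
jog_arm(increments=[{"claw": 50, "x": 0, "y": 0, "z": 0, "wx": 0, "wy": 0, "wz": 0}, {"claw": 50, "x": 0, "y": 0, "z": 0, "wx": 0, "wy": 0, "wz": 0}, {"claw": 50, "x": 0, "y": 0, "z": 0, "wx": 0, "wy": 0, "wz": 0}, {"claw": 50, "x": 0, "y": 0, "z": 0, "wx": 0, "wy": 0, "wz": 0}])

```text
t: 10.3
tool_pos: [0.4781, -0.3298, 0.0246]
tcp_rot: [0.0, 0.774, 0.633, 0.0]
contact_force: [0.2, 0.0, -0.8]
width: 0.0501
gripper_force: 0.0
```

Emit:
jog_arm(increments=[{"claw": 80, "x": 0, "y": 0, "z": -40, "wx": 0, "wy": 0, "wz": 0}, {"claw": 80, "x": 0, "y": 0, "z": -80, "wx": 0, "wy": 0, "wz": 0}, {"claw": 80, "x": 0, "y": 0, "z": -120, "wx": 0, "wy": 0, "wz": 0}, {"claw": 80, "x": 0, "y": 0, "z": -160, "wx": 0, "wy": 0, "wz": 0}, {"claw": 80, "x": 0, "y": 0, "z": -210, "wx": 0, "wy": 0, "wz": 0}])

```text
t: 10.8
tool_pos: [0.4769, -0.3289, 0.2348]
tcp_rot: [-0.001, 0.774, 0.633, -0.0]
contact_force: [1.4, -0.8, -0.3]
width: 0.08
gripper_force: 0.0
```

```bash
cat >> h.py <<'E'
def cups(s,lo=165,hi=300):
    im=s["img"];hsv=cv2.cvtColor(im,cv2.COLOR_BGR2HSV);m=(hsv[...,1]<60)&(hsv[...,2]>70);m[:125]=0;m[285:]=0;m[:,:lo]=0;m[:,hi:]=0
    for k in blobs(m,250):
        (x,y),r=cv2.minEnclosingCircle(k);print("cup?",round(x,1),round(y,1),"r",round(r,1),ray(s,(x,y),.05).round(4)[0])
E
python3 - <<'E'
from h import *
s=ctrl.snapshot("top");np.savez("top1.npz",**s);cups(s)
cv2.imwrite("pics/t4.png",cv2.resize(s["img"][135:240,290:480],None,fx=4.2,fy=4.2,interpolation=cv2.INTER_CUBIC))
plan(((.45,0.05,.26),-11.1))
E
```

```text
cup? 247.2 248.8 r 11.7 [0.3797 0.2317 0.05  ]
cup? 201.4 248.9 r 11.8 [0.3787 0.3688 0.05  ]
cup? 207.5 203.8 r 11.7 [0.5141 0.3542 0.05  ]
cup? 231.0 166.0 r 17.2 [0.6298 0.2857 0.05  ]
cup? 212.5 128.5 r 21.8 [0.7456 0.3449 0.05  ]
at [ 0.4803 -0.3313  0.2446] t 10.85 w 0.0797
  shift [184. -53.  -9.] rot [ 0.3  0.1 -0.2] rows 4.0
  shift [184. -52.  -8.] rot [ 0.3  0.1 -0.2] rows 4.0
  -> wp [0.45 0.05 0.26]
```

View pics/t4.png

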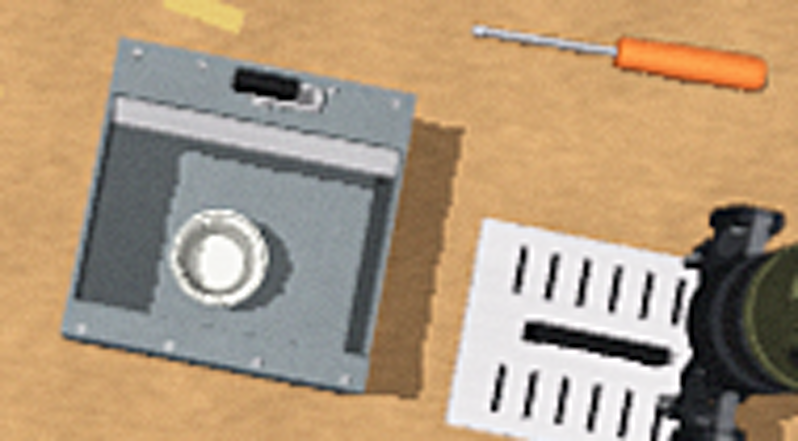

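The box is open. cup0's rim is at crop (219,257), which is about full-image (342,196), and the cover lies flat beside the box.

```bash
python3 - <<'E'
from h import *
s=dict(np.load("top1.npz"));im=s["img"];hsv=cv2.cvtColor(im,cv2.COLOR_BGR2HSV)
m=(hsv[...,2]>175)|((hsv[...,0]<90)&(hsv[...,1]<60)&(hsv[...,2]>120));m2=np.zeros_like(m);m2[180:214,325:360]=m[180:214,325:360]
for k in blobs(m2,100):
    (x,y),r=cv2.minEnclosingCircle(k);p=ray(s,(x,y),.054)[0];d=p-O;c,sn=np.cos(TH),np.sin(TH)
    print(x,y,r,cv2.boundingRect(k),cv2.fitEllipse(k),p.round(4),"box",(d[0]*c+d[1]*sn).round(4),(-d[0]*sn+d[1]*c).round(4), "diam",2*r/429.7*1.255)
    print(ray(s,cv2.fitEllipse(k)[0],.054).round(4))
E
```

```text
341.5 195.89999389648438 11.860115051269531 (330, 185, 24, 23) ((341.58953857421875, 195.91567993164062), (22.188236236572266, 22.99961280822754), 102.96244049072266) [ 0.5398 -0.0507  0.054 ] box -0.007 0.0075 diam 0.0692783076069037
[[ 0.5397 -0.051   0.054 ]]
```

```bash
python3 - <<'E'
from h import *
plan(((.43,-.05,.24),34),((.3797,.2317,.11),79),((.3797,.2317,.026),79),((.3797,.2317,.25),79),((.5398,-.051,.22),79))
E
```

```text
at [ 0.4803 -0.3313  0.2446] t 10.85 w 0.0797
  shift [133. -53.   1.] rot [  0.2   0.2 -22.7] rows 3.0
  shift [143.   3.   2.] rot [  0.2   0.2 -22.7] rows 3.0
  -> wp [ 0.43 -0.05  0.24]
  shift [131.  58.  65.] rot [  0.    0.  -22.5] rows 3.3
  shift [ 99. 104.  65.] rot [  0.    0.  -22.5] rows 3.3
  -> wp [0.38  0.232 0.11 ]
  shift [ 0.  0. 84.] rot [-0. -0.  0.] rows 1.8
  -> wp [0.38  0.232 0.026]
  shift [   0.    0. -224.] rot [0. 0. 0.] rows 4.7
  -> wp [0.38  0.232 0.25 ]
  shift [-106. -123.   15.] rot [0. 0. 0.] rows 3.4
  shift [-106. -123.   15.] rot [0. 0. 0.] rows 3.4
  -> wp [ 0.54  -0.051  0.22 ]
```

Emit:
jog_arm(increments=[{"claw": 85, "x": 33, "y": -13, "z": 0, "wx": 0, "wy": 0, "wz": -5.7}, {"claw": 85, "x": 66, "y": -27, "z": 0, "wx": 0, "wy": 0, "wz": -11.4}, {"claw": 85, "x": 100, "y": -40, "z": 0, "wx": 0, "wy": 0, "wz": -17}, {"claw": 85, "x": 133, "y": -53, "z": 1, "wx": 0, "wy": 0, "wz": -22.7}])

```text
t: 11.25
tool_pos: [0.4519, -0.1875, 0.2332]
tcp_rot: [0.0, 0.633, 0.774, 0.0]
contact_force: [0.2, 0.1, 0.7]
width: 0.0851
gripper_force: 0.0
```

Emit:
jog_arm(increments=[{"claw": 85, "x": 36, "y": 1, "z": 0, "wx": 0, "wy": 0, "wz": -5.7}, {"claw": 85, "x": 72, "y": 1, "z": 1, "wx": 0, "wy": 0, "wz": -11.4}, {"claw": 85, "x": 107, "y": 2, "z": 1, "wx": 0, "wy": 0, "wz": -17}, {"claw": 85, "x": 143, "y": 3, "z": 2, "wx": 0, "wy": 0, "wz": -22.7}])

```text
t: 11.65
tool_pos: [0.4269, -0.0466, 0.2313]
tcp_rot: [0.0, 0.468, 0.884, 0.0]
contact_force: [1.0, -0.2, -0.7]
width: 0.085
gripper_force: 0.0
```

Emit:
jog_arm(increments=[{"claw": 85, "x": 33, "y": 14, "z": 16, "wx": 0, "wy": 0, "wz": -5.6}, {"claw": 85, "x": 66, "y": 29, "z": 32, "wx": 0, "wy": 0, "wz": -11.2}, {"claw": 85, "x": 98, "y": 44, "z": 48, "wx": 0, "wy": 0, "wz": -16.9}, {"claw": 85, "x": 131, "y": 58, "z": 65, "wx": 0, "wy": 0, "wz": -22.5}])

```text
t: 12.05
tool_pos: [0.402, 0.0946, 0.1658]
tcp_rot: [0.001, 0.287, 0.958, 0.0]
contact_force: [0.8, -0.8, -1.2]
width: 0.0853
gripper_force: 0.0
```

Emit:
jog_arm(increments=[{"claw": 85, "x": 25, "y": 26, "z": 16, "wx": 0, "wy": 0, "wz": -5.6}, {"claw": 85, "x": 50, "y": 52, "z": 32, "wx": 0, "wy": 0, "wz": -11.2}, {"claw": 85, "x": 75, "y": 78, "z": 48, "wx": 0, "wy": 0, "wz": -16.9}, {"claw": 85, "x": 99, "y": 104, "z": 62, "wx": 0, "wy": 0, "wz": -22.5}, {"claw": 85, "x": 99, "y": 104, "z": 62, "wx": 0, "wy": 0, "wz": -22.5}])

```text
t: 12.55
tool_pos: [0.3756, 0.2375, 0.1026]
tcp_rot: [-0.001, 0.093, 0.996, 0.0]
contact_force: [0.3, -0.4, -0.3]
width: 0.0847
gripper_force: 0.0
```

```bash
python3 - <<'E'
from h import *
s=ctrl.snapshot("top");cups(s)
plan(((.3797,.2317,.026),79))
s=ctrl.snapshot("wrist");cv2.imwrite("pics/w5.png",s["img"]);print(proj(s,[[.3797+.034*np.cos(a),.2317+.034*np.sin(a),.05] for a in (0,1.57,3.14,4.71)]).round(0).tolist())
E
```

```text
cup? 207.5 203.8 r 11.7 [0.5141 0.3542 0.05  ]
cup? 231.0 166.0 r 17.2 [0.6298 0.2857 0.05  ]
cup? 212.5 128.5 r 21.8 [0.7456 0.3449 0.05  ]
at [0.376  0.2359 0.1032] t 12.6 w 0.0852
  shift [-5. -3. 77.] rot [-0.  -0.1  0.2] rows 1.6
  -> wp [0.38  0.232 0.026]
[[318.0, 276.0], [363.0, 217.0], [297.0, 174.0], [254.0, 237.0]]
```

View pics/w5.png

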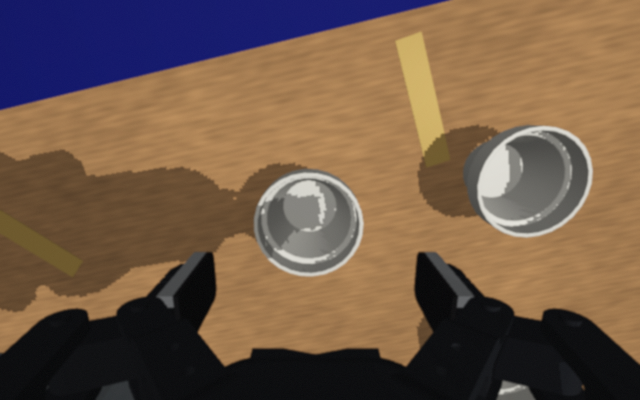

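The cup rim is seen at (309,223) against (308,222) predicted, so it agrees. Descend and grip.

Emit:
jog_arm(increments=[{"claw": 85, "x": -4, "y": -3, "z": 25, "wx": 0, "wy": 0, "wz": 0}, {"claw": 85, "x": -4, "y": -3, "z": 50, "wx": 0, "wy": 0, "wz": 0}, {"claw": 85, "x": -4, "y": -3, "z": 70, "wx": 0, "wy": 0, "wz": 0}, {"claw": 85, "x": -4, "y": -3, "z": 77, "wx": 0, "wy": 0, "wz": 0}, {"claw": 85, "x": -4, "y": -3, "z": 77, "wx": 0, "wy": 0, "wz": 0}], newtons=40)

```text
t: 13.15
tool_pos: [0.38, 0.2298, 0.0268]
tcp_rot: [-0.001, 0.097, 0.995, -0.0]
contact_force: [-0.1, -0.3, 0.0]
width: 0.0852
gripper_force: 0.0
```

Emit:
jog_arm(increments=[{"claw": 55, "x": 0, "y": 0, "z": 0, "wx": 0, "wy": 0, "wz": 0}, {"claw": 55, "x": 0, "y": 0, "z": 0, "wx": 0, "wy": 0, "wz": 0}, {"claw": 55, "x": 0, "y": 0, "z": 0, "wx": 0, "wy": 0, "wz": 0}, {"claw": 55, "x": 0, "y": 0, "z": 0, "wx": 0, "wy": 0, "wz": 0}], newtons=40)

```text
t: 13.55
tool_pos: [0.3814, 0.231, 0.0287]
tcp_rot: [0.001, 0.096, 0.995, 0.0]
contact_force: [-1.4, -2.1, 6.7]
width: 0.0652
gripper_force: 44.7
```

Emit:
jog_arm(increments=[{"claw": 55, "x": 0, "y": 0, "z": -30, "wx": 0, "wy": 0, "wz": 0}, {"claw": 55, "x": 0, "y": 0, "z": -75, "wx": 0, "wy": 0, "wz": 0}, {"claw": 55, "x": 0, "y": 0, "z": -120, "wx": 0, "wy": 0, "wz": 0}, {"claw": 55, "x": 0, "y": 0, "z": -165, "wx": 0, "wy": 0, "wz": 0}, {"claw": 55, "x": 0, "y": 0, "z": -200, "wx": 0, "wy": 0, "wz": 0}])

```text
t: 14.05
tool_pos: [0.381, 0.2312, 0.2311]
tcp_rot: [0.002, 0.096, 0.995, 0.001]
contact_force: [0.1, 0.8, -1.0]
width: 0.065
gripper_force: 48.0
```

```bash
python3 - <<'E'
from h import *
p,R,o=cur();print(o["width"],o["contact_force"],o["gripper_force"])
plan(((.5398,-.051,.22),79))
E
```

```text
0.06499771550963163 [ 0.12970723  0.8492294  -1.02699479] 47.95232496690005
at [0.381  0.2312 0.2311] t 14.05 w 0.065
  shift [-105. -123.    6.] rot [ 0.1  0.1 -0. ] rows 3.4
  shift [-105. -123.    6.] rot [ 0.1  0.1 -0. ] rows 3.4
  -> wp [ 0.54  -0.051  0.22 ]
```

Emit:
jog_arm(increments=[{"claw": 55, "x": -21, "y": -24, "z": 0, "wx": 0, "wy": 0, "wz": 0}, {"claw": 55, "x": -50, "y": -60, "z": 0, "wx": 0, "wy": 0, "wz": 0}, {"claw": 55, "x": -80, "y": -94, "z": 0, "wx": 0, "wy": 0, "wz": 0}, {"claw": 55, "x": -109, "y": -128, "z": 0, "wx": 0, "wy": 0, "wz": 0}, {"claw": 55, "x": -138, "y": -162, "z": 0, "wx": 0, "wy": 0, "wz": 0}])

```text
t: 14.55
tool_pos: [0.4857, 0.0438, 0.2285]
tcp_rot: [0.001, 0.096, 0.995, 0.0]
contact_force: [0.1, 0.2, -0.0]
width: 0.065
gripper_force: 47.9
```

Emit:
jog_arm(increments=[{"claw": 55, "x": -25, "y": -29, "z": 0, "wx": 0, "wy": 0, "wz": 0}, {"claw": 55, "x": -50, "y": -58, "z": 3, "wx": 0, "wy": 0, "wz": 0}, {"claw": 55, "x": -66, "y": -76, "z": 6, "wx": 0, "wy": 0, "wz": 0}, {"claw": 55, "x": -72, "y": -84, "z": 12, "wx": 0, "wy": 0, "wz": 0}, {"claw": 55, "x": -72, "y": -84, "z": 12, "wx": 0, "wy": 0, "wz": 0}])

```text
t: 15.05
tool_pos: [0.5391, -0.0515, 0.2147]
tcp_rot: [-0.0, 0.097, 0.995, 0.0]
contact_force: [-0.9, 0.1, -0.6]
width: 0.0653
gripper_force: 47.9
```

```bash
python3 - <<'E'
from h import *
p,R,o=cur();print(o["width"],o["contact_force"],o["gripper_force"])
s=ctrl.snapshot("side");cv2.imwrite("pics/s6.png",cv2.resize(s["img"][100:280,230:430],None,fx=4,fy=3.3))
plan(((.5398,-.051,.055),79))
E
```

```text
0.06531170551116378 [-0.91683627  0.08067471 -0.5533593 ] 47.94542994350195
at [ 0.5387 -0.0506  0.2149] t 15.1 w 0.0653
  shift [ -1.   0. 160.] rot [ 0.  -0.1 -0.1] rows 3.3
  -> wp [ 0.54  -0.051  0.055]
```

View pics/s6.png

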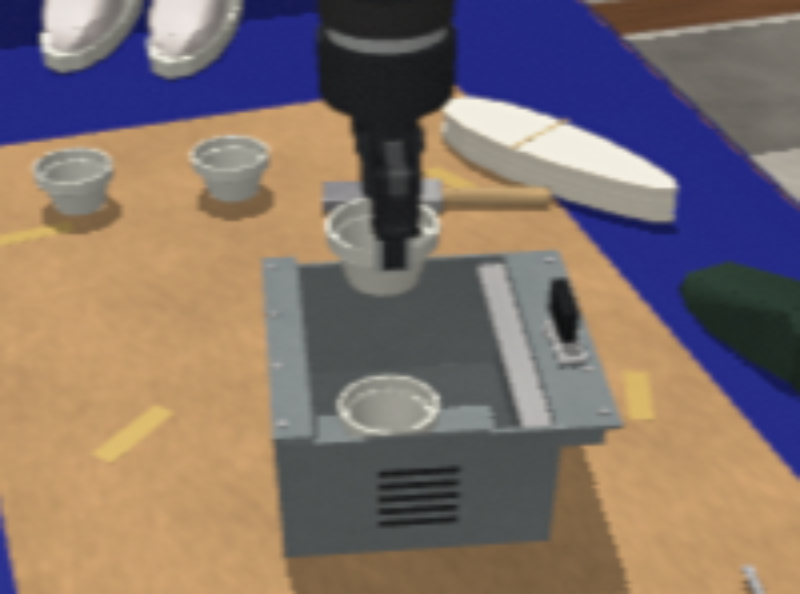

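The cup hangs upright over cup0, with its rim near (383,225) and cup0's rim at (388,405). The fingertip reaches about 8 mm below the band, so I'll release it about 8 mm above seating and let it drop into the nest.

Emit:
jog_arm(increments=[{"claw": 55, "x": -1, "y": 0, "z": 40, "wx": 0, "wy": 0, "wz": 0}, {"claw": 55, "x": -1, "y": 0, "z": 80, "wx": 0, "wy": 0, "wz": 0}, {"claw": 55, "x": -1, "y": 0, "z": 115, "wx": 0, "wy": 0, "wz": 0}, {"claw": 55, "x": -1, "y": 0, "z": 140, "wx": 0, "wy": 0, "wz": 0}, {"claw": 55, "x": -1, "y": 0, "z": 150, "wx": 0, "wy": 0, "wz": 0}])

```text
t: 15.6
tool_pos: [0.538, -0.0493, 0.0631]
tcp_rot: [-0.002, 0.095, 0.995, 0.0]
contact_force: [-0.2, -0.4, 0.1]
width: 0.0654
gripper_force: 48.0
```

Emit:
jog_arm(increments=[{"claw": 55, "x": 0, "y": 0, "z": 4, "wx": 0, "wy": 0, "wz": 0}, {"claw": 55, "x": 0, "y": 0, "z": 8, "wx": 0, "wy": 0, "wz": 0}, {"claw": 55, "x": 0, "y": 0, "z": 8, "wx": 0, "wy": 0, "wz": 0}])

```text
t: 15.9
tool_pos: [0.5411, -0.0507, 0.058]
tcp_rot: [0.001, 0.096, 0.995, 0.0]
contact_force: [0.4, 0.1, -0.3]
width: 0.0651
gripper_force: 47.9
```

```bash
python3 - <<'E'
from h import *
p,R,o=cur();print(p,o["width"],o["contact_force"],o["gripper_force"])
E
```

```text
[ 0.54105432 -0.0506738   0.05800241] 0.06505578989696954 [ 0.4227019   0.07505603 -0.29469998] 47.94157013646327
```

Emit:
jog_arm(increments=[{"claw": 55, "x": 0, "y": 0, "z": 3, "wx": 0, "wy": 0, "wz": 0}, {"claw": 55, "x": 0, "y": 0, "z": 3, "wx": 0, "wy": 0, "wz": 0}, {"claw": 85, "x": 0, "y": 0, "z": 3, "wx": 0, "wy": 0, "wz": 0}, {"claw": 85, "x": 0, "y": 0, "z": 3, "wx": 0, "wy": 0, "wz": 0}, {"claw": 85, "x": 0, "y": 0, "z": 3, "wx": 0, "wy": 0, "wz": 0}])

```text
t: 16.4
tool_pos: [0.5405, -0.051, 0.0543]
tcp_rot: [0.0, 0.096, 0.995, -0.0]
contact_force: [0.2, 0.2, 0.4]
width: 0.0851
gripper_force: 0.0
```

Emit:
jog_arm(increments=[{"claw": 85, "x": 0, "y": 0, "z": -25, "wx": 0, "wy": 0, "wz": 0}, {"claw": 85, "x": 0, "y": 0, "z": -70, "wx": 0, "wy": 0, "wz": 0}, {"claw": 85, "x": 0, "y": 0, "z": -115, "wx": 0, "wy": 0, "wz": 0}, {"claw": 85, "x": 0, "y": 0, "z": -160, "wx": 0, "wy": 0, "wz": 0}])

```text
t: 16.8
tool_pos: [0.54, -0.0509, 0.2158]
tcp_rot: [-0.0, 0.096, 0.995, -0.0]
contact_force: [0.8, 0.4, -0.9]
width: 0.0852
gripper_force: 0.0
```

Emit:
jog_arm(increments=[{"claw": 85, "x": 18, "y": 36, "z": 0, "wx": 0, "wy": 0, "wz": 0}, {"claw": 85, "x": 36, "y": 72, "z": 0, "wx": 0, "wy": 0, "wz": 0}, {"claw": 85, "x": 54, "y": 108, "z": 0, "wx": 0, "wy": 0, "wz": 0}, {"claw": 85, "x": 72, "y": 144, "z": 0, "wx": 0, "wy": 0, "wz": 0}, {"claw": 85, "x": 90, "y": 180, "z": 0, "wx": 0, "wy": 0, "wz": 0}])

```text
t: 17.3
tool_pos: [0.4859, 0.1443, 0.2143]
tcp_rot: [0.0, 0.096, 0.995, 0.0]
contact_force: [1.1, -0.2, 0.1]
width: 0.0851
gripper_force: 0.0
```

```bash
cat >> h.py <<'E'
def stack(s,n): # n cups in stack incl. cup0: rim height
    im=s["img"];hsv=cv2.cvtColor(im,cv2.COLOR_BGR2HSV);m=(hsv[...,2]>175)|((hsv[...,0]<90)&(hsv[...,1]<60)&(hsv[...,2]>120));m2=np.zeros_like(m);m2[176:216,322:364]=m[176:216,322:364]
    z=.054+.015*(n-1)
    for k in blobs(m2,100):
        e=cv2.fitEllipse(k);print("stack",np.round(e[0],1),np.round(e[1],1),"exp diam",round(68*.4297/(1.31-z),1),ray(s,e[0],z).round(4)[0])
E
python3 - <<'E'
from h import *
s=ctrl.snapshot("top");cups(s);stack(s,2)
p,R,o=cur();print(p,o["width"],o["contact_force"])
s=ctrl.snapshot("side");cv2.imwrite("pics/s7.png",cv2.resize(s["img"][130:290,220:420],None,fx=4,fy=3.7))
plan(((.3787,.3688,.11),79),((.3787,.3688,.033),79))
E
```

```text
cup? 201.5 249.0 r 11.9 [0.3784 0.3686 0.05  ]
cup? 212.5 129.0 r 21.9 [0.744  0.3449 0.05  ]
stack [341.3 195.7] [22.7 23.8] exp diam 23.5 [ 0.539  -0.0494  0.069 ]
[0.48433094 0.14938779 0.21429445] 0.08495383993400854 [-1.05024497  3.96041847  0.08978642]
at [0.4852 0.1467 0.2143] t 17.4 w 0.085
  shift [73. 99. 52.] rot [ 0.  -0.   0.1] rows 2.8
  shift [73. 99. 52.] rot [ 0.  -0.   0.1] rows 2.8
  -> wp [0.379 0.369 0.11 ]
  shift [ 0.  0. 77.] rot [-0.  0. -0.] rows 1.6
  -> wp [0.379 0.369 0.033]
```

View pics/s7.png

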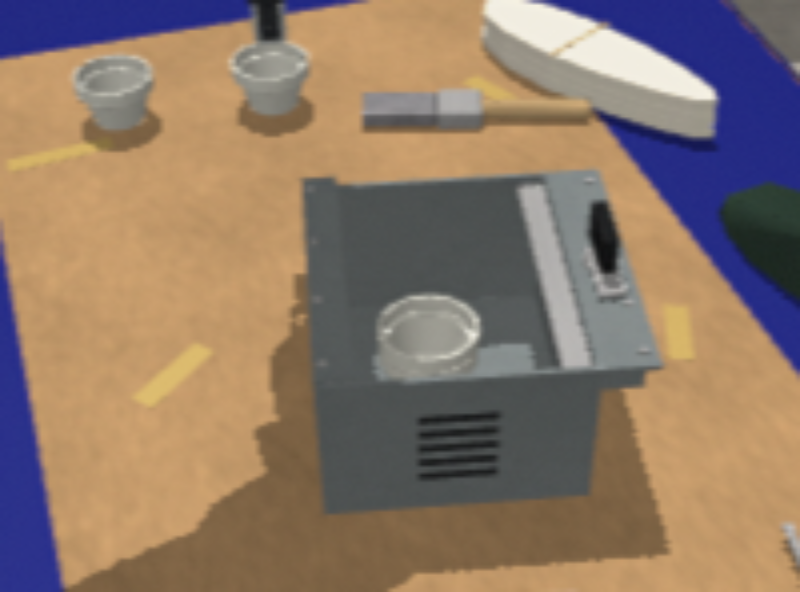

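cup1 sits level in the stack, with its rim at (428,335). Cup B next, gripped 7 mm higher.

Emit:
jog_arm(increments=[{"claw": 85, "x": 22, "y": 30, "z": 10, "wx": 0, "wy": 0, "wz": 0}, {"claw": 85, "x": 44, "y": 60, "z": 20, "wx": 0, "wy": 0, "wz": 0}, {"claw": 85, "x": 66, "y": 90, "z": 30, "wx": 0, "wy": 0, "wz": 0}, {"claw": 85, "x": 88, "y": 120, "z": 45, "wx": 0, "wy": 0, "wz": 0}, {"claw": 85, "x": 110, "y": 150, "z": 65, "wx": 0, "wy": 0, "wz": 0}])

```text
t: 17.9
tool_pos: [0.4076, 0.3123, 0.1494]
tcp_rot: [0.001, 0.097, 0.995, 0.001]
contact_force: [1.1, 1.2, 0.2]
width: 0.0851
gripper_force: 0.0
```

Emit:
jog_arm(increments=[{"claw": 85, "x": 18, "y": 24, "z": 15, "wx": 0, "wy": 0, "wz": 0}, {"claw": 85, "x": 36, "y": 48, "z": 35, "wx": 0, "wy": 0, "wz": 0}, {"claw": 85, "x": 36, "y": 48, "z": 39, "wx": 0, "wy": 0, "wz": 0}, {"claw": 85, "x": 36, "y": 48, "z": 39, "wx": 0, "wy": 0, "wz": 0}])

```text
t: 18.3
tool_pos: [0.3806, 0.3644, 0.1092]
tcp_rot: [-0.0, 0.096, 0.995, -0.001]
contact_force: [-0.0, 0.0, -0.4]
width: 0.0847
gripper_force: 0.0
```

```bash
python3 - <<'E'
from h import *
s=ctrl.snapshot("side");im=s["img"]
hsv=cv2.cvtColor(im,cv2.COLOR_BGR2HSV);print("side exp cup px",proj(s,[[.3787,.3688,.03],[.5141,.3542,.03]]).round(0).tolist())
m=(hsv[...,1]<45)&(hsv[...,2]>110);m[:,:215]=0;m[:,305:]=0;m[:140]=0;m[200:]=0
print([cv2.boundingRect(k) for k in blobs(m,60)])
s=ctrl.snapshot("wrist");im=s["img"];hsv=cv2.cvtColor(im,cv2.COLOR_BGR2HSV);m=(hsv[...,1]<50)&(hsv[...,2]>90);m[260:]=0
for k in blobs(m,2000): print("wrist",[np.round(v,0) for v in cv2.fitEllipse(k)],ray(s,cv2.fitEllipse(k)[0],.05).round(4))
plan(((.3787,.3688,.033),79))
E
```

```text
side exp cup px [[249.0, 155.0], [288.0, 151.0]]
[(296, 178, 9, 22), (239, 145, 19, 20), (278, 141, 19, 20)]
wrist [array([321., 207.]), array([104., 106.]), np.float64(95.0)] [[0.376  0.3701 0.05  ]]
at [0.3818 0.3644 0.1105] t 18.4 w 0.0849
  shift [ 4.  4. 78.] rot [-0.   0.  -0.1] rows 1.6
  -> wp [0.379 0.369 0.033]
```

Emit:
jog_arm(increments=[{"claw": 85, "x": 4, "y": 4, "z": 25, "wx": 0, "wy": 0, "wz": 0}, {"claw": 85, "x": 4, "y": 4, "z": 50, "wx": 0, "wy": 0, "wz": 0}, {"claw": 85, "x": 4, "y": 4, "z": 70, "wx": 0, "wy": 0, "wz": 0}, {"claw": 85, "x": 4, "y": 4, "z": 77, "wx": 0, "wy": 0, "wz": 0}, {"claw": 85, "x": 4, "y": 4, "z": 77, "wx": 0, "wy": 0, "wz": 0}], newtons=40)

```text
t: 18.9
tool_pos: [0.3782, 0.3689, 0.033]
tcp_rot: [-0.0, 0.097, 0.995, -0.0]
contact_force: [0.3, -0.6, 0.2]
width: 0.0848
gripper_force: 0.0
```

Emit:
jog_arm(increments=[{"claw": 55, "x": 0, "y": 0, "z": 0, "wx": 0, "wy": 0, "wz": 0}, {"claw": 55, "x": 0, "y": 0, "z": 0, "wx": 0, "wy": 0, "wz": 0}, {"claw": 55, "x": 0, "y": 0, "z": 0, "wx": 0, "wy": 0, "wz": 0}, {"claw": 55, "x": 0, "y": 0, "z": 0, "wx": 0, "wy": 0, "wz": 0}], newtons=50)

```text
t: 19.3
tool_pos: [0.379, 0.3705, 0.0349]
tcp_rot: [0.001, 0.096, 0.995, 0.001]
contact_force: [-0.9, -1.7, 5.7]
width: 0.0642
gripper_force: 55.6
```

Emit:
jog_arm(increments=[{"claw": 55, "x": 0, "y": 0, "z": -30, "wx": 0, "wy": 0, "wz": 0}, {"claw": 55, "x": 0, "y": 0, "z": -75, "wx": 0, "wy": 0, "wz": 0}, {"claw": 55, "x": 0, "y": 0, "z": -120, "wx": 0, "wy": 0, "wz": 0}, {"claw": 55, "x": 0, "y": 0, "z": -165, "wx": 0, "wy": 0, "wz": 0}, {"claw": 55, "x": 0, "y": 0, "z": -190, "wx": 0, "wy": 0, "wz": 0}])

```text
t: 19.8
tool_pos: [0.3791, 0.3711, 0.2282]
tcp_rot: [0.002, 0.096, 0.995, 0.002]
contact_force: [-0.4, 0.2, -1.5]
width: 0.0641
gripper_force: 56.2
```

```bash
python3 - <<'E'
from h import *
p,R,o=cur();print(o["width"],o["contact_force"],o["gripper_force"])
plan(((.539,-.0497,.22),79))
E
```

```text
0.0640778444385029 [-0.36398958  0.24769841 -1.54287767] 56.16226062644273
at [0.3791 0.3711 0.2282] t 19.8 w 0.0641
  shift [-119. -191.    4.] rot [ 0.2  0.1 -0. ] rows 4.7
  shift [-119. -191.    4.] rot [ 0.2  0.1 -0. ] rows 4.7
  -> wp [ 0.539 -0.05   0.22 ]
```

Emit:
jog_arm(increments=[{"claw": 55, "x": -12, "y": -20, "z": 0, "wx": 0, "wy": 0, "wz": 0}, {"claw": 55, "x": -33, "y": -53, "z": 0, "wx": 0, "wy": 0, "wz": 0}, {"claw": 55, "x": -54, "y": -87, "z": 0, "wx": 0, "wy": 0, "wz": 0}, {"claw": 55, "x": -75, "y": -121, "z": 0, "wx": 0, "wy": 0, "wz": 0}, {"claw": 55, "x": -96, "y": -154, "z": 0, "wx": 0, "wy": 0, "wz": 0}])

```text
t: 20.3
tool_pos: [0.4431, 0.1991, 0.2241]
tcp_rot: [0.001, 0.096, 0.995, 0.0]
contact_force: [0.4, 0.6, -1.1]
width: 0.0637
gripper_force: 56.1
```

Emit:
jog_arm(increments=[{"claw": 55, "x": -21, "y": -34, "z": 0, "wx": 0, "wy": 0, "wz": 0}, {"claw": 55, "x": -42, "y": -68, "z": 0, "wx": 0, "wy": 0, "wz": 0}, {"claw": 55, "x": -63, "y": -101, "z": 0, "wx": 0, "wy": 0, "wz": 0}, {"claw": 55, "x": -84, "y": -135, "z": 0, "wx": 0, "wy": 0, "wz": 0}, {"claw": 55, "x": -105, "y": -169, "z": 0, "wx": 0, "wy": 0, "wz": 0}])

```text
t: 20.8
tool_pos: [0.5139, 0.0128, 0.2241]
tcp_rot: [0.001, 0.096, 0.995, 0.0]
contact_force: [1.0, 1.0, -1.4]
width: 0.0645
gripper_force: 56.1
```

Emit:
jog_arm(increments=[{"claw": 55, "x": -18, "y": -29, "z": 0, "wx": 0, "wy": 0, "wz": 0}, {"claw": 55, "x": -32, "y": -50, "z": 4, "wx": 0, "wy": 0, "wz": 0}, {"claw": 55, "x": -37, "y": -59, "z": 8, "wx": 0, "wy": 0, "wz": 0}, {"claw": 55, "x": -37, "y": -59, "z": 8, "wx": 0, "wy": 0, "wz": 0}])

```text
t: 21.2
tool_pos: [0.5383, -0.0514, 0.2149]
tcp_rot: [-0.0, 0.097, 0.995, 0.0]
contact_force: [0.2, 0.4, -0.6]
width: 0.0638
gripper_force: 56.1
```

```bash
python3 - <<'E'
from h import *
p,R,o=cur();print(o["width"],o["contact_force"],o["gripper_force"])
plan(((.539,-.0497,.073),79))
E
```

```text
0.06379396654004284 [ 0.21588273  0.3876113  -0.64741687] 56.13470203243196
at [ 0.5383 -0.0514  0.2149] t 21.2 w 0.0638
  shift [  0.   2. 142.] rot [ 0.  -0.  -0.1] rows 3.0
  -> wp [ 0.539 -0.05   0.073]
```

Emit:
jog_arm(increments=[{"claw": 55, "x": 0, "y": 1, "z": 40, "wx": 0, "wy": 0, "wz": 0}, {"claw": 55, "x": 0, "y": 1, "z": 80, "wx": 0, "wy": 0, "wz": 0}, {"claw": 55, "x": 0, "y": 1, "z": 110, "wx": 0, "wy": 0, "wz": 0}, {"claw": 55, "x": 0, "y": 1, "z": 130, "wx": 0, "wy": 0, "wz": 0}, {"claw": 55, "x": 0, "y": 1, "z": 136, "wx": 0, "wy": 0, "wz": 0}])

```text
t: 21.7
tool_pos: [0.5366, -0.0481, 0.0773]
tcp_rot: [-0.002, 0.095, 0.995, 0.0]
contact_force: [0.3, -0.3, 0.0]
width: 0.0643
gripper_force: 56.5
```

Emit:
jog_arm(increments=[{"claw": 55, "x": 0, "y": 0, "z": 3, "wx": 0, "wy": 0, "wz": 0}, {"claw": 55, "x": 0, "y": 0, "z": 6, "wx": 0, "wy": 0, "wz": 0}, {"claw": 55, "x": 0, "y": 0, "z": 6, "wx": 0, "wy": 0, "wz": 0}])

```text
t: 22.0
tool_pos: [0.5394, -0.0494, 0.074]
tcp_rot: [0.001, 0.096, 0.995, -0.0]
contact_force: [0.1, -0.6, -0.3]
width: 0.0641
gripper_force: 56.4
```

Free of contact just above the seat. Release and retreat, and check for the third cup.

Emit:
jog_arm(increments=[{"claw": 55, "x": 0, "y": 0, "z": 2, "wx": 0, "wy": 0, "wz": 0}, {"claw": 85, "x": 0, "y": 0, "z": 2, "wx": 0, "wy": 0, "wz": 0}, {"claw": 85, "x": 0, "y": 0, "z": 2, "wx": 0, "wy": 0, "wz": 0}, {"claw": 85, "x": 0, "y": 0, "z": 2, "wx": 0, "wy": 0, "wz": 0}, {"claw": 85, "x": 0, "y": 0, "z": -20, "wx": 0, "wy": 0, "wz": 0}])

```text
t: 22.5
tool_pos: [0.5362, -0.0493, 0.0909]
tcp_rot: [-0.003, 0.096, 0.995, 0.0]
contact_force: [-0.1, -0.8, -0.0]
width: 0.0854
gripper_force: 0.0
```

Emit:
jog_arm(increments=[{"claw": 85, "x": 0, "y": 0, "z": -40, "wx": 0, "wy": 0, "wz": 0}, {"claw": 85, "x": 0, "y": 0, "z": -80, "wx": 0, "wy": 0, "wz": 0}, {"claw": 85, "x": 0, "y": 0, "z": -120, "wx": 0, "wy": 0, "wz": 0}])

```text
t: 22.8
tool_pos: [0.5382, -0.0495, 0.2145]
tcp_rot: [-0.0, 0.096, 0.995, 0.0]
contact_force: [1.9, -0.5, -0.0]
width: 0.085
gripper_force: 0.0
```

Emit:
jog_arm(increments=[{"claw": 85, "x": 30, "y": 38, "z": 0, "wx": 0, "wy": 0, "wz": 0}, {"claw": 85, "x": 60, "y": 76, "z": 0, "wx": 0, "wy": 0, "wz": 0}, {"claw": 85, "x": 90, "y": 114, "z": 0, "wx": 0, "wy": 0, "wz": 0}, {"claw": 85, "x": 120, "y": 152, "z": 0, "wx": 0, "wy": 0, "wz": 0}, {"claw": 85, "x": 130, "y": 170, "z": 0, "wx": 0, "wy": 0, "wz": 0}])

```text
t: 23.3
tool_pos: [0.4412, 0.1447, 0.2133]
tcp_rot: [-0.0, 0.095, 0.996, 0.001]
contact_force: [-0.2, 0.2, -0.2]
width: 0.0845
gripper_force: 0.0
```

```bash
python3 - <<'E'
from h import *
s=ctrl.snapshot("top");cups(s);stack(s,3)
plan(((.5141,.3542,.11),79),((.5141,.3542,.033),79))
E
```

```text
cup? 231.0 166.0 r 17.2 [0.6298 0.2857 0.05  ]
cup? 212.5 129.0 r 21.9 [0.744  0.3449 0.05  ]
stack [341.5 195.2] [23.1 23.6] exp diam 23.8 [ 0.5393 -0.0491  0.084 ]
at [0.4414 0.1462 0.2134] t 23.35 w 0.0846
  shift [-16. 109.  52.] rot [ 0.1 -0.   0.1] rows 2.5
  shift [-16. 109.  52.] rot [ 0.1 -0.   0.1] rows 2.5
  -> wp [0.514 0.354 0.11 ]
  shift [ 0.  0. 77.] rot [-0. -0.  0.] rows 1.6
  -> wp [0.514 0.354 0.033]
```

```bash
python3 - <<'E'
from h import *
s=ctrl.snapshot("side");im=s["img"]
hsv=cv2.cvtColor(im,cv2.COLOR_BGR2HSV)
m=(hsv[...,1]<45)&(hsv[...,2]>110);m[:,:215]=0;m[:,305:]=0;m[:135]=0;m[200:]=0
print([cv2.boundingRect(k) for k in blobs(m,60)])
E
```

```text
[(296, 178, 9, 22), (278, 141, 19, 20)]
```

Emit:
jog_arm(increments=[{"claw": 85, "x": -5, "y": 36, "z": 10, "wx": 0, "wy": 0, "wz": 0}, {"claw": 85, "x": -10, "y": 72, "z": 20, "wx": 0, "wy": 0, "wz": 0}, {"claw": 85, "x": -15, "y": 109, "z": 30, "wx": 0, "wy": 0, "wz": 0}, {"claw": 85, "x": -20, "y": 145, "z": 40, "wx": 0, "wy": 0, "wz": 0}, {"claw": 85, "x": -20, "y": 150, "z": 45, "wx": 0, "wy": 0, "wz": 0}])

```text
t: 23.9
tool_pos: [0.4934, 0.2879, 0.1668]
tcp_rot: [0.0, 0.095, 0.995, 0.0]
contact_force: [-0.1, 0.6, -0.6]
width: 0.0851
gripper_force: 0.0
```

```bash
python3 - <<'E'
from h import *
s=ctrl.snapshot("wrist");im=s["img"];hsv=cv2.cvtColor(im,cv2.COLOR_BGR2HSV);m=(hsv[...,1]<50)&(hsv[...,2]>90);m[260:]=0
for k in blobs(m,800): print("wrist",[np.round(v,0) for v in cv2.fitEllipse(k)],ray(s,cv2.fitEllipse(k)[0],.05).round(4))
cv2.imwrite("pics/w8.png",im)
plan(((.5141,.3542,.11),79),((.5141,.3542,.033),79))
E
```

```text
wrist [array([399., 201.]), array([82., 85.]), np.float64(74.0)] [[0.5115 0.3536 0.05  ]]
at [0.4923 0.2866 0.1662] t 23.95 w 0.0852
  shift [-9. 71. 56.] rot [-0.1 -0.1  0.1] rows 1.9
  -> wp [0.514 0.354 0.11 ]
  shift [ 0.  0. 77.] rot [-0.  0. -0.] rows 1.6
  -> wp [0.514 0.354 0.033]
```

View pics/w8.png

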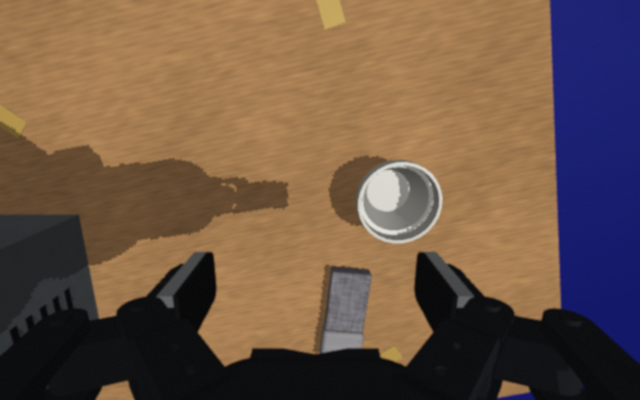

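The third cup is at (399,201), unmoved, and the brush at (345,300) stays clear of the fingers.

Emit:
jog_arm(increments=[{"claw": 85, "x": -5, "y": 36, "z": 25, "wx": 0, "wy": 0, "wz": 0}, {"claw": 85, "x": -8, "y": 71, "z": 50, "wx": 0, "wy": 0, "wz": 0}, {"claw": 85, "x": -8, "y": 71, "z": 90, "wx": 0, "wy": 0, "wz": 0}, {"claw": 85, "x": -8, "y": 71, "z": 120, "wx": 0, "wy": 0, "wz": 0}, {"claw": 85, "x": -8, "y": 71, "z": 132, "wx": 0, "wy": 0, "wz": 0}], newtons=50)

```text
t: 24.45
tool_pos: [0.5115, 0.3508, 0.0329]
tcp_rot: [-0.002, 0.097, 0.995, -0.002]
contact_force: [-1.1, -0.1, -0.6]
width: 0.085
gripper_force: 0.0
```

Emit:
jog_arm(increments=[{"claw": 85, "x": 0, "y": 0, "z": 0, "wx": 0, "wy": 0, "wz": 0}, {"claw": 55, "x": 0, "y": 0, "z": 0, "wx": 0, "wy": 0, "wz": 0}, {"claw": 55, "x": 0, "y": 0, "z": 0, "wx": 0, "wy": 0, "wz": 0}, {"claw": 55, "x": 0, "y": 0, "z": 0, "wx": 0, "wy": 0, "wz": 0}, {"claw": 55, "x": 0, "y": 0, "z": 0, "wx": 0, "wy": 0, "wz": 0}], newtons=50)

```text
t: 24.95
tool_pos: [0.5148, 0.3539, 0.0391]
tcp_rot: [0.002, 0.096, 0.995, 0.001]
contact_force: [-1.6, -3.3, 4.6]
width: 0.0641
gripper_force: 53.6
```

Emit:
jog_arm(increments=[{"claw": 55, "x": 0, "y": 0, "z": -30, "wx": 0, "wy": 0, "wz": 0}, {"claw": 55, "x": 0, "y": 0, "z": -75, "wx": 0, "wy": 0, "wz": 0}, {"claw": 55, "x": 0, "y": 0, "z": -120, "wx": 0, "wy": 0, "wz": 0}, {"claw": 55, "x": 0, "y": 0, "z": -165, "wx": 0, "wy": 0, "wz": 0}, {"claw": 55, "x": 0, "y": 0, "z": -190, "wx": 0, "wy": 0, "wz": 0}])

```text
t: 25.45
tool_pos: [0.5151, 0.3546, 0.2329]
tcp_rot: [0.003, 0.096, 0.995, 0.003]
contact_force: [0.7, 0.6, -0.7]
width: 0.064
gripper_force: 55.7
```

```bash
python3 - <<'E'
from h import *
p,R,o=cur();print(o["width"],o["contact_force"],o["gripper_force"])
plan(((.5393,-.0493,.22),79))
E
```

```text
0.06400072864180581 [ 0.66923382  0.57158382 -0.73448641] 55.7227748259902
at [0.5151 0.3546 0.2329] t 25.45 w 0.064
  shift [ -51. -196.    6.] rot [ 0.2  0.2 -0. ] rows 4.2
  shift [ -50. -196.    6.] rot [ 0.2  0.2 -0. ] rows 4.2
  -> wp [ 0.539 -0.049  0.22 ]
```

Emit:
jog_arm(increments=[{"claw": 55, "x": -5, "y": -20, "z": 0, "wx": 0, "wy": 0, "wz": 0}, {"claw": 55, "x": -14, "y": -56, "z": 0, "wx": 0, "wy": 0, "wz": 0}, {"claw": 55, "x": -24, "y": -94, "z": 0, "wx": 0, "wy": 0, "wz": 0}, {"claw": 55, "x": -34, "y": -132, "z": 0, "wx": 0, "wy": 0, "wz": 0}, {"claw": 55, "x": -44, "y": -170, "z": 0, "wx": 0, "wy": 0, "wz": 0}])

```text
t: 25.95
tool_pos: [0.5233, 0.1759, 0.2261]
tcp_rot: [0.0, 0.096, 0.995, -0.0]
contact_force: [-0.6, -0.2, -1.1]
width: 0.0638
gripper_force: 55.7
```

Emit:
jog_arm(increments=[{"claw": 55, "x": -9, "y": -38, "z": 0, "wx": 0, "wy": 0, "wz": 0}, {"claw": 55, "x": -19, "y": -76, "z": 0, "wx": 0, "wy": 0, "wz": 0}, {"claw": 55, "x": -29, "y": -114, "z": 0, "wx": 0, "wy": 0, "wz": 0}, {"claw": 55, "x": -39, "y": -152, "z": 0, "wx": 0, "wy": 0, "wz": 0}, {"claw": 55, "x": -46, "y": -180, "z": 0, "wx": 0, "wy": 0, "wz": 0}])

```text
t: 26.45
tool_pos: [0.5337, -0.0102, 0.2262]
tcp_rot: [0.0, 0.097, 0.995, -0.0]
contact_force: [0.3, 0.5, -1.0]
width: 0.0639
gripper_force: 55.7
```

Emit:
jog_arm(increments=[{"claw": 55, "x": -6, "y": -25, "z": 4, "wx": 0, "wy": 0, "wz": 0}, {"claw": 55, "x": -11, "y": -42, "z": 8, "wx": 0, "wy": 0, "wz": 0}, {"claw": 55, "x": -11, "y": -42, "z": 12, "wx": 0, "wy": 0, "wz": 0}, {"claw": 55, "x": -11, "y": -42, "z": 12, "wx": 0, "wy": 0, "wz": 0}])

```text
t: 26.85
tool_pos: [0.5363, -0.051, 0.2135]
tcp_rot: [-0.001, 0.097, 0.995, 0.0]
contact_force: [-0.7, 0.1, -1.5]
width: 0.0637
gripper_force: 55.7
```

```bash
python3 - <<'E'
from h import *
p,R,o=cur();print(o["width"],o["contact_force"],o["gripper_force"])
plan(((.5393,-.0493,.092),79))
E
```

```text
0.06373478716795052 [-0.69186783  0.09669165 -1.52657759] 55.72959490120411
at [ 0.5363 -0.051   0.2135] t 26.85 w 0.0637
  shift [ -3.   2. 121.] rot [ 0.  -0.1 -0.1] rows 2.5
  -> wp [ 0.539 -0.049  0.092]
```

Emit:
jog_arm(increments=[{"claw": 55, "x": -2, "y": 1, "z": 40, "wx": 0, "wy": 0, "wz": 0}, {"claw": 55, "x": -2, "y": 1, "z": 75, "wx": 0, "wy": 0, "wz": 0}, {"claw": 55, "x": -2, "y": 1, "z": 100, "wx": 0, "wy": 0, "wz": 0}, {"claw": 55, "x": -2, "y": 1, "z": 115, "wx": 0, "wy": 0, "wz": 0}, {"claw": 55, "x": -2, "y": 1, "z": 115, "wx": 0, "wy": 0, "wz": 0}])

```text
t: 27.35
tool_pos: [0.5375, -0.0488, 0.097]
tcp_rot: [-0.002, 0.095, 0.995, 0.0]
contact_force: [0.0, 0.6, -1.3]
width: 0.0633
gripper_force: 55.7
```

Emit:
jog_arm(increments=[{"claw": 55, "x": 0, "y": 0, "z": 3, "wx": 0, "wy": 0, "wz": 0}, {"claw": 55, "x": 0, "y": 0, "z": 6, "wx": 0, "wy": 0, "wz": 0}, {"claw": 55, "x": 0, "y": 0, "z": 6, "wx": 0, "wy": 0, "wz": 0}])

```text
t: 27.65
tool_pos: [0.54, -0.0496, 0.0937]
tcp_rot: [0.001, 0.096, 0.995, 0.0]
contact_force: [-0.5, 0.2, -1.0]
width: 0.0638
gripper_force: 55.7
```

Emit:
jog_arm(increments=[{"claw": 55, "x": 0, "y": 0, "z": 3, "wx": 0, "wy": 0, "wz": 0}, {"claw": 85, "x": 0, "y": 0, "z": 3, "wx": 0, "wy": 0, "wz": 0}, {"claw": 85, "x": 0, "y": 0, "z": 3, "wx": 0, "wy": 0, "wz": 0}, {"claw": 85, "x": 0, "y": 0, "z": 3, "wx": 0, "wy": 0, "wz": 0}, {"claw": 85, "x": 0, "y": 0, "z": -20, "wx": 0, "wy": 0, "wz": 0}])

```text
t: 28.15
tool_pos: [0.5373, -0.0496, 0.1109]
tcp_rot: [-0.002, 0.096, 0.995, -0.0]
contact_force: [0.6, 0.1, 0.2]
width: 0.0848
gripper_force: 0.0
```

Emit:
jog_arm(increments=[{"claw": 85, "x": 0, "y": 0, "z": -40, "wx": 0, "wy": 0, "wz": 0}, {"claw": 85, "x": 0, "y": 0, "z": -80, "wx": 0, "wy": 0, "wz": 0}, {"claw": 85, "x": 0, "y": 0, "z": -120, "wx": 0, "wy": 0, "wz": 0}])

```text
t: 28.45
tool_pos: [0.5393, -0.0498, 0.2347]
tcp_rot: [0.0, 0.096, 0.995, 0.0]
contact_force: [0.5, 0.1, -0.1]
width: 0.085
gripper_force: 0.0
```

```bash
python3 - <<'E'
from h import *
plan(((.478,-.33,.19),-11.1))
E
```

```text
at [ 0.5393 -0.0498  0.2347] t 28.45 w 0.085
  shift [  2. -96.  15.] rot [ 0.  0. 30.] rows 3.6
  shift [-46. -84.  15.] rot [ 0.  0. 30.] rows 3.6
  shift [-82. -50.  15.] rot [ 0.  0. 30.] rows 3.6
  -> wp [ 0.478 -0.33   0.19 ]
```

Emit:
jog_arm(increments=[{"claw": 60, "x": 0, "y": -24, "z": 2, "wx": 0, "wy": 0, "wz": 7.5}, {"claw": 60, "x": 1, "y": -48, "z": 3, "wx": 0, "wy": 0, "wz": 15}, {"claw": 60, "x": 1, "y": -72, "z": 4, "wx": 0, "wy": 0, "wz": 22.5}, {"claw": 60, "x": 2, "y": -96, "z": 5, "wx": 0, "wy": 0, "wz": 30}])

```text
t: 28.85
tool_pos: [0.5192, -0.1445, 0.2284]
tcp_rot: [0.0, 0.353, 0.936, 0.0]
contact_force: [-0.4, -0.4, -0.8]
width: 0.0599
gripper_force: 0.0
```

Emit:
jog_arm(increments=[{"claw": 60, "x": -12, "y": -21, "z": 2, "wx": 0, "wy": 0, "wz": 7.5}, {"claw": 60, "x": -23, "y": -42, "z": 5, "wx": 0, "wy": 0, "wz": 15}, {"claw": 60, "x": -34, "y": -63, "z": 8, "wx": 0, "wy": 0, "wz": 22.5}, {"claw": 60, "x": -46, "y": -84, "z": 10, "wx": 0, "wy": 0, "wz": 30}])

```text
t: 29.25
tool_pos: [0.4984, -0.2381, 0.218]
tcp_rot: [0.0, 0.583, 0.812, 0.0]
contact_force: [0.3, 0.1, 0.6]
width: 0.0601
gripper_force: 0.0
```

Emit:
jog_arm(increments=[{"claw": 60, "x": -20, "y": -12, "z": 4, "wx": 0, "wy": 0, "wz": 7.5}, {"claw": 60, "x": -41, "y": -25, "z": 8, "wx": 0, "wy": 0, "wz": 15}, {"claw": 60, "x": -62, "y": -38, "z": 12, "wx": 0, "wy": 0, "wz": 22.5}, {"claw": 60, "x": -82, "y": -50, "z": 15, "wx": 0, "wy": 0, "wz": 30}, {"claw": 60, "x": -82, "y": -50, "z": 15, "wx": 0, "wy": 0, "wz": 30}])

```text
t: 29.75
tool_pos: [0.4774, -0.3333, 0.2026]
tcp_rot: [0.0, 0.773, 0.634, -0.0]
contact_force: [0.9, 0.4, 0.1]
width: 0.0599
gripper_force: 0.0
```

```bash
python3 - <<'E'
from h import *
s=ctrl.snapshot("top");np.savez("top2.npz",**s);cups(s);stack(s,4)
cv2.imwrite("pics/t9.png",cv2.resize(s["img"][120:270,160:480],None,fx=2.5,fy=2.5))
s=ctrl.snapshot("wrist");im=s["img"];np.savez("w9.npz",**s)
m=(im.max(2)<45);m[255:]=0
for k in blobs(m,400): r=cv2.minAreaRect(k);print("dark",r,ray(s,r[0],.043).round(4),ray(s,cv2.boxPoints(r),.043).round(3).tolist())
s2=ctrl.snapshot("side");t=np.hstack([cv2.resize(im,(400,250)),cv2.resize(s2["img"][130:255,220:420],(400,250))]);cv2.imwrite("pics/m9.png",t)
plan(((.478,-.33,.02),-11.1))
E
```

```text
cup? 231.0 166.0 r 17.2 [0.6298 0.2857 0.05  ]
cup? 212.5 128.5 r 21.8 [0.7456 0.3449 0.05  ]
stack [341.3 195. ] [23.3 23.6] exp diam 24.1 [ 0.5387 -0.048   0.099 ]
dark ((316.0, 179.5), (105.0, 12.0), 90.0) [[ 0.4808 -0.3268  0.043 ]] [[0.485, -0.28, 0.043], [0.495, -0.282, 0.043], [0.477, -0.378, 0.043], [0.465, -0.376, 0.043]]
at [ 0.4782 -0.3306  0.2031] t 29.9 w 0.0601
  shift [  0.   0. 183.] rot [-0.  -0.   0.2] rows 3.8
  -> wp [ 0.478 -0.33   0.02 ]
```

View pics/m9.png

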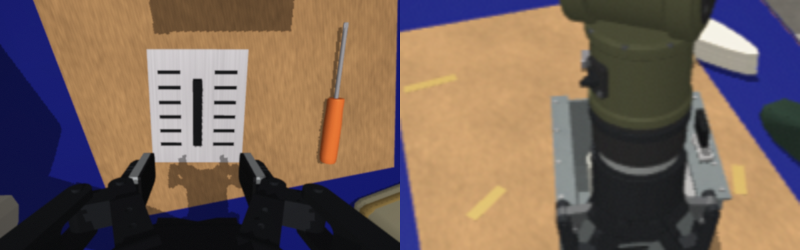

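The left half shows the bar centred between the fingers and the cover flat, with the driver clear. In the right half the arm hides the box, but the top-view rim fit says all three cups are nested. Now grip the cover.

Emit:
jog_arm(increments=[{"claw": 60, "x": 0, "y": 0, "z": 45, "wx": 0, "wy": 0, "wz": 0}, {"claw": 60, "x": 0, "y": 0, "z": 90, "wx": 0, "wy": 0, "wz": 0}, {"claw": 60, "x": 0, "y": 0, "z": 130, "wx": 0, "wy": 0, "wz": 0}, {"claw": 60, "x": 0, "y": 0, "z": 165, "wx": 0, "wy": 0, "wz": 0}, {"claw": 60, "x": 0, "y": 0, "z": 182, "wx": 0, "wy": 0, "wz": 0}])

```text
t: 30.4
tool_pos: [0.4767, -0.3284, 0.018]
tcp_rot: [-0.002, 0.771, 0.637, -0.0]
contact_force: [0.2, -0.3, 0.3]
width: 0.0601
gripper_force: 0.0
```

Emit:
jog_arm(increments=[{"claw": 5, "x": 0, "y": 0, "z": 0, "wx": 0, "wy": 0, "wz": 0}, {"claw": 5, "x": 0, "y": 0, "z": 0, "wx": 0, "wy": 0, "wz": 0}, {"claw": 5, "x": 0, "y": 0, "z": 0, "wx": 0, "wy": 0, "wz": 0}, {"claw": 5, "x": 0, "y": 0, "z": 0, "wx": 0, "wy": 0, "wz": 0}, {"claw": 5, "x": 0, "y": 0, "z": 0, "wx": 0, "wy": 0, "wz": 0}], newtons=100)

```text
t: 30.9
tool_pos: [0.4795, -0.3314, 0.0231]
tcp_rot: [0.001, 0.772, 0.636, 0.001]
contact_force: [-0.3, 2.4, 6.1]
width: 0.0119
gripper_force: 98.8
```

```bash
python3 - <<'E'
from h import *
p,R,o=cur();print(p,o["width"],o["contact_force"],o["gripper_force"])
E
```

```text
[ 0.47948114 -0.33144855  0.02314616] 0.011859987806174319 [-0.3057583   2.39559243  6.10405733] 98.80139350891113
```

```bash
cat >> h.py <<'E'
def P(xe,ze,a,h=.023,y=-.002):
    a=np.radians(a);return B(xe+.078*np.cos(a)-h*np.sin(a),y,ze+.078*np.sin(a)+h*np.cos(a))
E
python3 - <<'E'
from h import *
plan(((.4795,-.3314,.20),-11.1),(P(-.057,.19,12),-11.1,12),(P(-.057,.14,12),-11.1,12),(P(-.057,.1245,12),-11.1,12))
E
```

```text
at [ 0.4795 -0.3314  0.0231] t 30.9 w 0.0119
  shift [   0.    1. -177.] rot [0.2 0.  0.1] rows 3.7
  -> wp [ 0.48  -0.331  0.2  ]
  shift [139.  13. -14.] rot [-6.  0.  0.] rows 2.9
  shift [139.  15. -13.] rot [-6.  0.  0.] rows 2.9
  -> wp [ 0.559 -0.064  0.229]
  shift [  0. -10.  49.] rot [ 0. -0. -0.] rows 1.0
  -> wp [ 0.559 -0.064  0.179]
  shift [ 0. -3. 15.] rot [0. 0. 0.] rows 0.3
  -> wp [ 0.559 -0.064  0.163]
```

Emit:
jog_arm(increments=[{"claw": 5, "x": 0, "y": 0, "z": -25, "wx": 0, "wy": 0, "wz": 0}, {"claw": 5, "x": 0, "y": 0, "z": -70, "wx": 0, "wy": 0, "wz": 0}, {"claw": 5, "x": 0, "y": 0, "z": -115, "wx": 0, "wy": 0, "wz": 0}, {"claw": 5, "x": 0, "y": 0, "z": -160, "wx": 0, "wy": 0, "wz": 0}, {"claw": 5, "x": 0, "y": 0, "z": -205, "wx": 0, "wy": 0, "wz": 0}])

```text
t: 31.4
tool_pos: [0.4778, -0.3307, 0.2284]
tcp_rot: [0.0, 0.772, 0.636, 0.0]
contact_force: [1.6, -0.9, -4.3]
width: 0.0119
gripper_force: 98.6
```

Emit:
jog_arm(increments=[{"claw": 5, "x": 28, "y": 3, "z": 0, "wx": -1.2, "wy": 0, "wz": 0}, {"claw": 5, "x": 56, "y": 5, "z": -2, "wx": -2.4, "wy": 0, "wz": 0}, {"claw": 5, "x": 84, "y": 8, "z": -4, "wx": -3.6, "wy": 0, "wz": 0}, {"claw": 5, "x": 112, "y": 10, "z": -7, "wx": -4.8, "wy": 0, "wz": 0}, {"claw": 5, "x": 139, "y": 13, "z": -10, "wx": -6, "wy": 0, "wz": 0}])

```text
t: 31.9
tool_pos: [0.5172, -0.1958, 0.2364]
tcp_rot: [0.041, 0.771, 0.635, 0.034]
contact_force: [-0.1, -0.7, -5.0]
width: 0.0119
gripper_force: 98.6
```

Emit:
jog_arm(increments=[{"claw": 5, "x": 28, "y": 3, "z": 0, "wx": -1.2, "wy": 0, "wz": 0}, {"claw": 5, "x": 56, "y": 5, "z": 0, "wx": -2.4, "wy": 0, "wz": 0}, {"claw": 5, "x": 84, "y": 8, "z": 0, "wx": -3.6, "wy": 0, "wz": 0}, {"claw": 5, "x": 112, "y": 10, "z": 0, "wx": -4.8, "wy": 0, "wz": 0}, {"claw": 5, "x": 139, "y": 13, "z": 0, "wx": -6, "wy": 0, "wz": 0}])

```text
t: 32.4
tool_pos: [0.5563, -0.0618, 0.2377]
tcp_rot: [0.081, 0.767, 0.632, 0.067]
contact_force: [0.9, -0.2, -3.8]
width: 0.0119
gripper_force: 98.7
```

Emit:
jog_arm(increments=[{"claw": 5, "x": 0, "y": 0, "z": 0, "wx": 0, "wy": 0, "wz": 0}])

```text
t: 32.5
tool_pos: [0.5565, -0.0601, 0.2377]
tcp_rot: [0.08, 0.766, 0.634, 0.067]
contact_force: [-0.9, -1.0, -3.2]
width: 0.012
gripper_force: 98.6
```

```bash
python3 - <<'E'
from h import *
p,R,o=cur();print(p,o["width"],o["contact_force"],o["gripper_force"])
s=ctrl.snapshot("top");im=s["img"];cv2.imwrite("pics/t10.png",cv2.resize(im[130:250,280:400],None,fx=5,fy=5));np.savez("top3.npz",**s)
print("cover corners expected",proj(s,[O*0+P(-.057,.19,12)])) 
plan((P(-.057,.14,12),-11.1,12),(P(-.057,.1245,12),-11.1,12))
E
```

```text
[ 0.55654818 -0.06008138  0.23770705] 0.012023209723880757 [-0.91490722 -0.97936865 -3.19671303] 98.6267602443695
cover corners expected [[349.91938024 183.15571639]]
at [ 0.5562 -0.0616  0.2376] t 32.55 w 0.0116
  shift [-2. -9. 58.] rot [-0.  -0.   0.2] rows 1.2
  -> wp [ 0.559 -0.064  0.179]
  shift [ 0. -3. 15.] rot [ 0. -0. -0.] rows 0.3
  -> wp [ 0.559 -0.064  0.163]
```

View pics/t10.png

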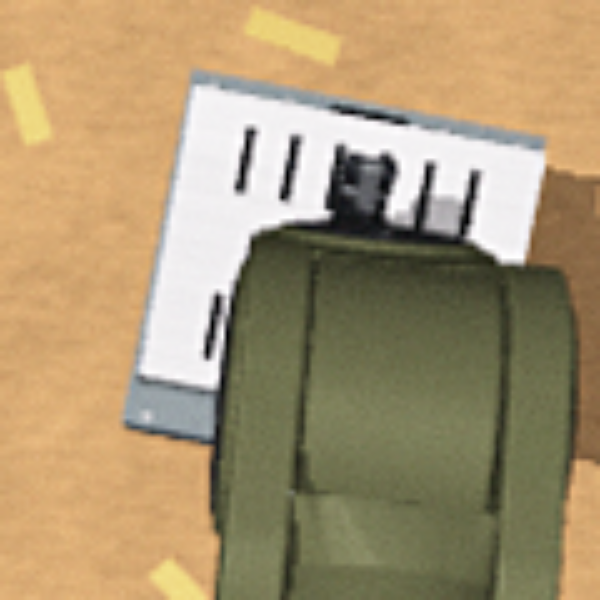

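The top view shows the tilted cover over the box with its far corners at crop (190,82) and (545,150). I'll check the cover's lateral centring from these corners.

```bash
python3 - <<'E'
from h import *
s=dict(np.load("top3.npz"));im=s["img"];hsv=cv2.cvtColor(im,cv2.COLOR_BGR2HSV)
m=(hsv[...,1]<25)&(hsv[...,2]>180);m[:140]=0;m[230:]=0;m[:,:300]=0;m[:,400:]=0
k=max(blobs(m,200),key=cv2.contourArea)[:,0].astype(float)
a=k[(k[:,0]-k[:,1]*-.0).argsort()]
L=k[np.argmin(k@[1,3])];Rr=k[np.argmax(k@[3,-1])];print(L,Rr)
for px in (L,Rr,[318,146.4],[389,160]):
    p=ray(s,px,.236)[0];d=p-O;c,sn=np.cos(TH),np.sin(TH);print(p.round(4),"box",(d[0]*c+d[1]*sn).round(4),(-d[0]*sn+d[1]*c).round(4))
p,R,o=cur();d=p-O;print("tcp box",d[0]*c+d[1]*sn,-d[0]*sn+d[1]*c)
E
```

```text
[318. 147.] [388. 160.]
[0.6531 0.0199 0.236 ] box 0.0906 0.0986
[ 0.6197 -0.1633  0.236 ] box 0.0931 -0.0877
[0.6547 0.0199 0.236 ] box 0.0922 0.0989
[ 0.6197 -0.166   0.236 ] box 0.0936 -0.0902
tcp box 0.011260829144376283 -3.4939823264528054e-05
```

```bash
sed -i 's/y=-.002)/y=-.0045)/' h.py; python3 - <<'E'
from h import *
plan((P(-.058,.14,12),-11.1,12),(P(-.058,.1245,12),-11.1,12))
E
```

```text
at [ 0.5562 -0.0616  0.2376] t 32.55 w 0.0116
  shift [ -4. -10.  58.] rot [-0.  -0.   0.2] rows 1.2
  -> wp [ 0.558 -0.066  0.179]
  shift [ 0. -3. 15.] rot [ 0. -0. -0.] rows 0.3
  -> wp [ 0.558 -0.066  0.163]
```

Emit:
jog_arm(increments=[{"claw": 5, "x": -4, "y": -3, "z": 15, "wx": 0, "wy": 0, "wz": 0}, {"claw": 5, "x": -4, "y": -6, "z": 30, "wx": 0, "wy": 0, "wz": 0}, {"claw": 5, "x": -4, "y": -8, "z": 45, "wx": 0, "wy": 0, "wz": 0}, {"claw": 5, "x": -4, "y": -10, "z": 58, "wx": 0, "wy": 0, "wz": 0}, {"claw": 5, "x": -4, "y": -10, "z": 58, "wx": 0, "wy": 0, "wz": 0}])

```text
t: 33.05
tool_pos: [0.5562, -0.0682, 0.1765]
tcp_rot: [0.079, 0.768, 0.632, 0.065]
contact_force: [-0.3, -0.4, -5.3]
width: 0.0117
gripper_force: 98.5
```

Emit:
jog_arm(increments=[{"claw": 5, "x": 0, "y": 0, "z": 0, "wx": 0, "wy": 0, "wz": 0}, {"claw": 5, "x": 0, "y": -1, "z": 5, "wx": 0, "wy": 0, "wz": 0}, {"claw": 5, "x": 0, "y": -2, "z": 9, "wx": 0, "wy": 0, "wz": 0}, {"claw": 5, "x": 0, "y": -2, "z": 9, "wx": 0, "wy": 0, "wz": 0}])

```text
t: 33.45
tool_pos: [0.5578, -0.0674, 0.169]
tcp_rot: [0.08, 0.768, 0.632, 0.066]
contact_force: [-0.3, 0.3, -4.4]
width: 0.0116
gripper_force: 98.6
```

```bash
cat >> h.py <<'E'
def near(h=.023):   # near-edge position implied by TCP pose
    p,R,o=cur();y=R.as_matrix()[:,1];z=-R.as_matrix()[:,2];e=p-h*z-.078*y;d=e-O;c,s=np.cos(TH),np.sin(TH)
    print("near edge box mm",np.round([1e3*(d[0]*c+d[1]*s),1e3*(-d[0]*s+d[1]*c),1e3*d[2]],1),"tilt",np.degrees(np.arcsin(y[2])).round(1),"F",np.round(o["contact_force"],1),"M",np.round(o["moment"],2),"g",round(o["gripper_force"]))
E
python3 - <<'E'
from h import *
near();plan((P(-.058,.1245,12),-11.1,12),(P(-.076,.121,12),-11.1,12))
E
```

```text
near edge box mm [-57.7  -5.5 130.3] tilt 12.0 F [-0.3  0.3 -4.4] M [0.12 0.44 0.05] g 99
at [ 0.5578 -0.0674  0.169 ] t 33.45 w 0.0116
  shift [ 1. -2.  6.] rot [-0.  -0.   0.1] rows 0.1
  -> wp [ 0.558 -0.066  0.163]
  shift [  0. -18.   0.] rot [0. 0. 0.] rows 0.4
  -> wp [ 0.54  -0.063  0.16 ]
```

Emit:
jog_arm(increments=[{"claw": 5, "x": 1, "y": -1, "z": 3, "wx": 0, "wy": 0, "wz": 0}, {"claw": 5, "x": 1, "y": -1, "z": 6, "wx": 0, "wy": 0, "wz": 0}, {"claw": 5, "x": 1, "y": -1, "z": 7, "wx": 0, "wy": 0, "wz": 0}, {"claw": 5, "x": 1, "y": -1, "z": 7, "wx": 0, "wy": 0, "wz": 0}])

```text
t: 33.85
tool_pos: [0.5587, -0.0665, 0.162]
tcp_rot: [0.081, 0.768, 0.632, 0.066]
contact_force: [-0.3, -0.1, -3.7]
width: 0.0119
gripper_force: 98.7
```

```bash
python3 - <<'E'
from h import *
near()
E
```

```text
near edge box mm [-56.9  -4.5 123.4] tilt 12.0 F [-0.3 -0.1 -3.7] M [ 0.11  0.4  -0.02] g 99
```

Emit:
jog_arm(increments=[{"claw": 5, "x": 0, "y": -4, "z": 0, "wx": 0, "wy": 0, "wz": 0}, {"claw": 5, "x": 0, "y": -8, "z": 0, "wx": 0, "wy": 0, "wz": 0}, {"claw": 5, "x": 0, "y": -8, "z": 0, "wx": 0, "wy": 0, "wz": 0}])

```text
t: 34.15
tool_pos: [0.5502, -0.0649, 0.1604]
tcp_rot: [0.08, 0.768, 0.632, 0.066]
contact_force: [-0.1, -0.1, -4.8]
width: 0.0117
gripper_force: 98.6
```

```bash
python3 - <<'E'
from h import *
near()
E
```

```text
near edge box mm [-65.6  -4.5 121.7] tilt 11.9 F [-0.1 -0.1 -4.8] M [0.07 0.39 0.01] g 99
```

Emit:
jog_arm(increments=[{"claw": 5, "x": 0, "y": -3, "z": 0, "wx": 0, "wy": 0, "wz": 0}, {"claw": 5, "x": 0, "y": -6, "z": -1, "wx": 0, "wy": 0, "wz": 0}, {"claw": 5, "x": 0, "y": -9, "z": -1, "wx": 0, "wy": 0, "wz": 0}, {"claw": 5, "x": 0, "y": -11, "z": -1, "wx": 0, "wy": 0, "wz": 0}, {"claw": 5, "x": 0, "y": -11, "z": -1, "wx": 0, "wy": 0, "wz": 0}])

```text
t: 34.65
tool_pos: [0.54, -0.0629, 0.1593]
tcp_rot: [0.081, 0.768, 0.632, 0.066]
contact_force: [-1.2, 0.4, -4.5]
width: 0.0118
gripper_force: 98.6
```

```bash
python3 - <<'E'
from h import *
near();plan((P(-.078,.121,8),-11.1,8),(P(-.078,.121,4),-11.1,4),(P(-.078,.121,0),-11.1,0))
E
```

```text
near edge box mm [-76.   -4.5 120.6] tilt 12.0 F [-1.2  0.4 -4.5] M [0.07 0.41 0.02] g 99
at [ 0.54   -0.0629  0.1593] t 34.65 w 0.0118
  shift [0. 0. 5.] rot [ 4.  -0.   0.1] rows 0.5
  -> wp [ 0.54  -0.063  0.155]
  shift [0. 1. 5.] rot [ 4.  0. -0.] rows 0.5
  -> wp [ 0.543 -0.063  0.149]
  shift [0. 1. 5.] rot [ 4. -0.  0.] rows 0.5
  -> wp [ 0.544 -0.064  0.144]
```

Emit:
jog_arm(increments=[{"claw": 5, "x": 0, "y": 0, "z": 2.5, "wx": 2, "wy": 0, "wz": 0}, {"claw": 5, "x": 0, "y": 0, "z": 5, "wx": 4, "wy": 0, "wz": 0}, {"claw": 5, "x": 0, "y": 0.3, "z": 7.5, "wx": 6, "wy": 0, "wz": 0}, {"claw": 5, "x": 0, "y": 0.6, "z": 10, "wx": 8, "wy": 0, "wz": 0}, {"claw": 5, "x": 0, "y": 0.6, "z": 10, "wx": 8, "wy": 0, "wz": 0}])

```text
t: 35.15
tool_pos: [0.5441, -0.0637, 0.1494]
tcp_rot: [0.027, 0.771, 0.635, 0.022]
contact_force: [0.3, 0.3, -4.0]
width: 0.0117
gripper_force: 98.7
```

```bash
python3 - <<'E'
from h import *
near()
E
```

```text
near edge box mm [-76.4  -4.5 121. ] tilt 4.0 F [ 0.3  0.3 -4. ] M [0.03 0.21 0.02] g 99
```

Emit:
jog_arm(increments=[{"claw": 5, "x": 0, "y": 0.3, "z": 2.5, "wx": 2, "wy": 0, "wz": 0}, {"claw": 5, "x": 0, "y": 0.6, "z": 5, "wx": 4, "wy": 0, "wz": 0}, {"claw": 5, "x": 0, "y": 0.6, "z": 5, "wx": 4, "wy": 0, "wz": 0}])

```text
t: 35.45
tool_pos: [0.5446, -0.0637, 0.1444]
tcp_rot: [0.0, 0.772, 0.636, 0.0]
contact_force: [-0.7, -0.1, -3.4]
width: 0.0112
gripper_force: 98.7
```

```bash
python3 - <<'E'
from h import *
near();plan((P(-.078,.120,0),-11.1,0))
E
```

```text
near edge box mm [-77.7  -4.5 121.4] tilt 0.0 F [-0.7 -0.1 -3.4] M [ 0.01  0.01 -0.05] g 99
at [ 0.5446 -0.0637  0.1444] t 35.45 w 0.0112
  shift [0. 0. 1.] rot [0.  0.  0.1] rows 0.0
  -> wp [ 0.544 -0.064  0.143]
```

Flat, about 1 mm above the ledges. Lower until it loads, then release and back away.

Emit:
jog_arm(increments=[{"claw": 5, "x": 0, "y": 0, "z": 1, "wx": 0, "wy": 0, "wz": 0}, {"claw": 5, "x": 0, "y": 0, "z": 2, "wx": 0, "wy": 0, "wz": 0}, {"claw": 5, "x": 0, "y": 0, "z": 2, "wx": 0, "wy": 0, "wz": 0}])

```text
t: 35.75
tool_pos: [0.5438, -0.0636, 0.1432]
tcp_rot: [0.0, 0.772, 0.636, 0.0]
contact_force: [-0.3, -0.7, -2.3]
width: 0.0121
gripper_force: 98.9
```

Emit:
jog_arm(increments=[{"claw": 40, "x": 0, "y": 0, "z": 0, "wx": 0, "wy": 0, "wz": 0}, {"claw": 40, "x": 0, "y": 0, "z": 0, "wx": 0, "wy": 0, "wz": 0}, {"claw": 40, "x": 0, "y": 0, "z": 0, "wx": 0, "wy": 0, "wz": 0}, {"claw": 40, "x": 0, "y": 0, "z": 0, "wx": 0, "wy": 0, "wz": 0}])

```text
t: 36.15
tool_pos: [0.5442, -0.0636, 0.143]
tcp_rot: [0.0, 0.772, 0.636, 0.0]
contact_force: [0.0, -0.5, -0.1]
width: 0.0399
gripper_force: 0.0
```

Emit:
jog_arm(increments=[{"claw": 40, "x": 0, "y": 0, "z": -30, "wx": 0, "wy": 0, "wz": 0}, {"claw": 40, "x": 0, "y": 0, "z": -60, "wx": 0, "wy": 0, "wz": 0}, {"claw": 40, "x": 0, "y": 0, "z": -95, "wx": 0, "wy": 0, "wz": 0}])

```text
t: 36.45
tool_pos: [0.5433, -0.0636, 0.2381]
tcp_rot: [-0.001, 0.772, 0.636, -0.001]
contact_force: [-0.8, 0.5, -0.6]
width: 0.0402
gripper_force: 0.0
```

```bash
python3 - <<'E'
from h import *
plan(((.60,.10,.24),-11.1),)
print("then latch");plan(((.6474,-.0788,.24),-11.1),((.6474,-.0788,.144),-11.1))
E
```

```text
at [ 0.5433 -0.0636  0.2381] t 36.45 w 0.0402
  shift [171.  24.  -2.] rot [-0.1  0.   0.1] rows 3.6
  -> wp [0.6  0.1  0.24]
then latch
at [ 0.5433 -0.0636  0.2381] t 36.45 w 0.0402
  shift [  5. 105.  -2.] rot [-0.1  0.   0.1] rows 2.2
  -> wp [ 0.647 -0.079  0.24 ]
  shift [ 0.  0. 96.] rot [ 0. -0.  0.] rows 2.0
  -> wp [ 0.647 -0.079  0.144]
```

Emit:
jog_arm(increments=[{"claw": 40, "x": 1, "y": 30, "z": 0, "wx": 0, "wy": 0, "wz": 0}, {"claw": 40, "x": 3, "y": 60, "z": 0, "wx": 0, "wy": 0, "wz": 0}, {"claw": 40, "x": 5, "y": 90, "z": 0, "wx": 0, "wy": 0, "wz": 0}, {"claw": 40, "x": 5, "y": 105, "z": 0, "wx": 0, "wy": 0, "wz": 0}, {"claw": 40, "x": 5, "y": 105, "z": 0, "wx": 0, "wy": 0, "wz": 0}])

```text
t: 36.95
tool_pos: [0.6495, -0.079, 0.2369]
tcp_rot: [0.0, 0.772, 0.636, 0.0]
contact_force: [-0.9, 0.2, -0.3]
width: 0.0402
gripper_force: 0.0
```

Emit:
jog_arm(increments=[{"claw": 40, "x": 0, "y": 0, "z": 0, "wx": 0, "wy": 0, "wz": 0}])

```text
t: 37.05
tool_pos: [0.6475, -0.0787, 0.2373]
tcp_rot: [-0.0, 0.772, 0.636, -0.0]
contact_force: [-0.2, 0.0, -0.0]
width: 0.0401
gripper_force: 0.0
```

```bash
python3 - <<'E'
from h import *
plan(((.6474,-.0788,.144),-11.1))
s=ctrl.snapshot("wrist");im=s["img"];cv2.imwrite("pics/w11.png",im)
m=(im.max(2)<45);m[255:]=0
for k in blobs(m,150):
    r=cv2.minAreaRect(k);print("dark",[np.round(v,0) for v in r])
c,sn=np.cos(TH),np.sin(TH)
hsv=cv2.cvtColor(im,cv2.COLOR_BGR2HSV);m=(hsv[...,1]<25)&(hsv[...,2]>170);m[:,320:]=0
k=max(blobs(m,1000),key=cv2.contourArea);q=cv2.boxPoints(cv2.minAreaRect(k));print(q.round(0).tolist())
for p in ray(s,q,.125): d=p-O;print("plate corner box mm",np.round([1e3*(d[0]*c+d[1]*sn),1e3*(-d[0]*sn+d[1]*c)],1))
E
```

```text
at [ 0.6475 -0.0787  0.2373] t 37.05 w 0.0401
  shift [ 0.  0. 93.] rot [-0.1  0.   0.1] rows 1.9
  -> wp [ 0.647 -0.079  0.144]
dark [array([315., 208.]), array([66., 14.]), np.float64(90.0)]
dark [array([170., 198.]), array([116.,  39.]), np.float64(84.0)]
dark [array([235., 125.]), array([ 4., 44.]), np.float64(90.0)]
dark [array([114., 125.]), array([ 4., 45.]), np.float64(90.0)]
dark [array([534.,  91.]), array([222., 117.]), np.float64(72.0)]
[[82.0, 76.0], [284.0, 65.0], [296.0, 298.0], [95.0, 309.0]]
plate corner box mm [-60.9  91. ]
plate corner box mm [82.9 98.4]
plate corner box mm [ 89.4 -86.7]
plate corner box mm [-84.3 -97.7]
```

View pics/w11.png

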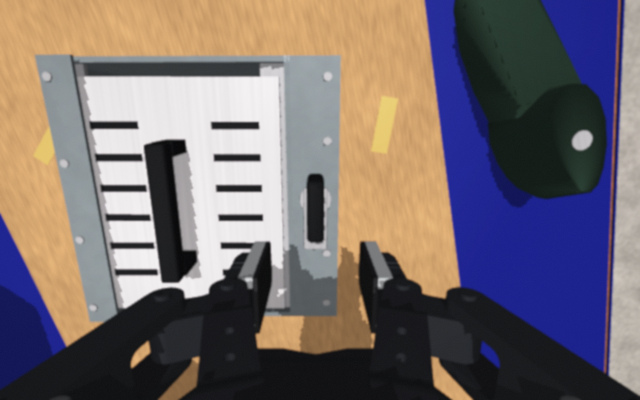

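The cover lies flat with its near edge under the lip, with plate edges at about x 82 and 280 and rows 76 and 308. The wing stands at (315,208), between the fingers. A quick check of the y seating, then the latch.

```bash
python3 - <<'E'
from h import *
s=ctrl.snapshot("wrist");c,sn=np.cos(TH),np.sin(TH)
for n,px,z in(("wall+y in",(180,63),.1275),("plate+y",(180,77),.125),("plate+y r",(270,77),.125),("plate+x",(280,150),.125),("flange +y",(180,57),.1275),("corner +y",(339,56),.1275),("corner -y",(338,315),.1275),("lip edge",(85,150),.135)):
    d=ray(s,px,z)[0]-O;print(n,np.round([1e3*(d[0]*c+d[1]*sn),1e3*(-d[0]*sn+d[1]*c)],1))
g=cv2.cvtColor(s["img"],cv2.COLOR_BGR2GRAY);print(g[296:322,190].tolist(),g[296:322,200].tolist(),g[55:85,180].tolist())
E
```

```text
wall+y in [10.1 99.5]
plate+y [ 8.2 90.5]
plate+y r [72.5 90.6]
plate+x [78.3 38.7]
flange +y [ 10.5 103.4]
corner +y [121.4 104.2]
corner -y [ 124.7 -102. ]
lip edge [-62.2  39.6]
[226, 176, 92, 33, 20, 22, 25, 25, 24, 25, 25, 26, 27, 26, 25, 25, 24, 24, 23, 23, 27, 31, 36, 39, 41, 41] [110, 44, 26, 24, 25, 25, 25, 25, 26, 25, 26, 25, 25, 25, 25, 24, 26, 24, 26, 29, 37, 39, 41, 42, 42, 42] [171, 160, 151, 151, 149, 143, 123, 90, 65, 57, 56, 55, 57, 57, 57, 58, 56, 58, 58, 58, 82, 143, 203, 230, 232, 232, 232, 232, 232, 233]
```

The cover is home: plate centred in x, about 3.5 mm off in y, within the play. The last joint can't turn 90° clockwise from here, so I'll turn the tool half a turn first, which gives the same grasp.

Emit:
jog_arm(increments=[{"claw": 40, "x": 0, "y": 0, "z": 0, "wx": 0, "wy": 0, "wz": -8}, {"claw": 40, "x": 0, "y": 0, "z": 0, "wx": 0, "wy": 0, "wz": -16}, {"claw": 40, "x": 0, "y": 0, "z": 0, "wx": 0, "wy": 0, "wz": -24}, {"claw": 40, "x": 0, "y": 0, "z": 0, "wx": 0, "wy": 0, "wz": -32}, {"claw": 40, "x": 0, "y": 0, "z": 0, "wx": 0, "wy": 0, "wz": -40}])

```text
t: 37.65
tool_pos: [0.6471, -0.0786, 0.2383]
tcp_rot: [0.0, 0.505, 0.863, 0.0]
contact_force: [-0.1, -0.1, 0.2]
width: 0.0395
gripper_force: 0.0
```

Emit:
jog_arm(increments=[{"claw": 40, "x": 0, "y": 0, "z": 0, "wx": 0, "wy": 0, "wz": -8}, {"claw": 40, "x": 0, "y": 0, "z": 0, "wx": 0, "wy": 0, "wz": -16}, {"claw": 40, "x": 0, "y": 0, "z": 0, "wx": 0, "wy": 0, "wz": -24}, {"claw": 40, "x": 0, "y": 0, "z": 0, "wx": 0, "wy": 0, "wz": -32}, {"claw": 40, "x": 0, "y": 0, "z": 0, "wx": 0, "wy": 0, "wz": -40}])

```text
t: 38.15
tool_pos: [0.6471, -0.0786, 0.2383]
tcp_rot: [0.0, 0.18, 0.984, 0.0]
contact_force: [-0.1, 0.2, -0.0]
width: 0.0401
gripper_force: 0.0
```

Emit:
jog_arm(increments=[{"claw": 40, "x": 0, "y": 0, "z": 0, "wx": 0, "wy": 0, "wz": -8}, {"claw": 40, "x": 0, "y": 0, "z": 0, "wx": 0, "wy": 0, "wz": -16}, {"claw": 40, "x": 0, "y": 0, "z": 0, "wx": 0, "wy": 0, "wz": -24}, {"claw": 40, "x": 0, "y": 0, "z": 0, "wx": 0, "wy": 0, "wz": -32}, {"claw": 40, "x": 0, "y": 0, "z": 0, "wx": 0, "wy": 0, "wz": -40}])

```text
t: 38.65
tool_pos: [0.6471, -0.0786, 0.2383]
tcp_rot: [0.0, -0.168, 0.986, -0.0]
contact_force: [0.2, -0.2, -0.3]
width: 0.04
gripper_force: 0.0
```

Emit:
jog_arm(increments=[{"claw": 40, "x": 0, "y": 0, "z": 0, "wx": 0, "wy": 0, "wz": -8}, {"claw": 40, "x": 0, "y": 0, "z": 0, "wx": 0, "wy": 0, "wz": -16}, {"claw": 40, "x": 0, "y": 0, "z": 0, "wx": 0, "wy": 0, "wz": -24}, {"claw": 40, "x": 0, "y": 0, "z": 0, "wx": 0, "wy": 0, "wz": -32}, {"claw": 40, "x": 0, "y": 0, "z": 0, "wx": 0, "wy": 0, "wz": -40}])

```text
t: 39.15
tool_pos: [0.6471, -0.0786, 0.2383]
tcp_rot: [0.0, -0.495, 0.869, -0.0]
contact_force: [0.0, 0.2, -0.6]
width: 0.0398
gripper_force: 0.0
```

Emit:
jog_arm(increments=[{"claw": 40, "x": 0, "y": 0, "z": 0, "wx": 0, "wy": 0, "wz": -7}, {"claw": 40, "x": 0, "y": 0, "z": 0, "wx": 0, "wy": 0, "wz": -14}, {"claw": 40, "x": 0, "y": 0, "z": 0, "wx": 0, "wy": 0, "wz": -20}, {"claw": 40, "x": 0, "y": 0, "z": 0, "wx": 0, "wy": 0, "wz": -20}, {"claw": 40, "x": 0, "y": 0, "z": 0, "wx": 0, "wy": 0, "wz": -20}])

```text
t: 39.65
tool_pos: [0.6474, -0.0787, 0.2381]
tcp_rot: [0.0, -0.635, 0.773, -0.0]
contact_force: [0.1, -0.8, 0.8]
width: 0.0397
gripper_force: 0.0
```

```bash
python3 - <<'E'
from h import *
plan(((.6474,-.0788,.144),168.9));print(np.round(ctrl.observe()["joint_pos"],3))
E
```

```text
at [ 0.6474 -0.0787  0.2381] t 39.65 w 0.0397
  shift [ 0.  0. 94.] rot [-0.  -0.  -0.1] rows 2.0
  -> wp [ 0.647 -0.079  0.144]
[-0.121  0.412  0.108  1.267 -0.    -1.497]
```

Emit:
jog_arm(increments=[{"claw": 40, "x": 0, "y": 0, "z": 35, "wx": 0, "wy": 0, "wz": 0}, {"claw": 40, "x": 0, "y": 0, "z": 70, "wx": 0, "wy": 0, "wz": 0}, {"claw": 40, "x": 0, "y": 0, "z": 94, "wx": 0, "wy": 0, "wz": 0}, {"claw": 40, "x": 0, "y": 0, "z": 94, "wx": 0, "wy": 0, "wz": 0}])

```text
t: 40.05
tool_pos: [0.6448, -0.0784, 0.1399]
tcp_rot: [-0.002, -0.635, 0.772, 0.003]
contact_force: [0.1, -0.4, -0.5]
width: 0.0399
gripper_force: 0.0
```

Emit:
jog_arm(increments=[{"claw": 5, "x": 0, "y": 0, "z": 0, "wx": 0, "wy": 0, "wz": 0}, {"claw": 5, "x": 0, "y": 0, "z": 0, "wx": 0, "wy": 0, "wz": 0}, {"claw": 5, "x": 0, "y": 0, "z": 0, "wx": 0, "wy": 0, "wz": 0}, {"claw": 5, "x": 0, "y": 0, "z": 0, "wx": 0, "wy": 0, "wz": 0}, {"claw": 5, "x": 0, "y": 0, "z": 0, "wx": 0, "wy": 0, "wz": 0}], newtons=30)

```text
t: 40.55
tool_pos: [0.6478, -0.0786, 0.1458]
tcp_rot: [0.0, -0.636, 0.772, -0.0]
contact_force: [-5.0, 1.8, 3.8]
width: 0.0113
gripper_force: 32.8
```

Emit:
jog_arm(increments=[{"claw": 5, "x": 0, "y": 0, "z": 0, "wx": 0, "wy": 0, "wz": 7}, {"claw": 5, "x": 0, "y": 0, "z": 0, "wx": 0, "wy": 0, "wz": 14}, {"claw": 5, "x": 0, "y": 0, "z": 0, "wx": 0, "wy": 0, "wz": 21}, {"claw": 5, "x": 0, "y": 0, "z": 0, "wx": 0, "wy": 0, "wz": 28}, {"claw": 5, "x": 0, "y": 0, "z": 0, "wx": 0, "wy": 0, "wz": 35}])

```text
t: 41.05
tool_pos: [0.6481, -0.0789, 0.1458]
tcp_rot: [0.0, -0.372, 0.928, -0.0]
contact_force: [-3.7, -0.6, 3.5]
width: 0.011
gripper_force: 32.6
```

Emit:
jog_arm(increments=[{"claw": 5, "x": 0, "y": 0, "z": 0, "wx": 0, "wy": 0, "wz": 7}, {"claw": 5, "x": 0, "y": 0, "z": 0, "wx": 0, "wy": 0, "wz": 14}, {"claw": 5, "x": 0, "y": 0, "z": 0, "wx": 0, "wy": 0, "wz": 21}, {"claw": 5, "x": 0, "y": 0, "z": 0, "wx": 0, "wy": 0, "wz": 28}, {"claw": 5, "x": 0, "y": 0, "z": 0, "wx": 0, "wy": 0, "wz": 35}])

```text
t: 41.55
tool_pos: [0.6482, -0.0794, 0.1458]
tcp_rot: [0.001, -0.075, 0.997, -0.001]
contact_force: [-4.0, -1.7, 2.1]
width: 0.0113
gripper_force: 32.6
```

Emit:
jog_arm(increments=[{"claw": 5, "x": 0, "y": 0, "z": 0, "wx": 0, "wy": 0, "wz": 6}, {"claw": 5, "x": 0, "y": 0, "z": 0, "wx": 0, "wy": 0, "wz": 12}, {"claw": 5, "x": 0, "y": 0, "z": 0, "wx": 0, "wy": 0, "wz": 18}, {"claw": 5, "x": 0, "y": 0, "z": 0, "wx": 0, "wy": 0, "wz": 20}, {"claw": 5, "x": 0, "y": 0, "z": 0, "wx": 0, "wy": 0, "wz": 20}])

```text
t: 42.05
tool_pos: [0.6482, -0.0796, 0.1458]
tcp_rot: [0.001, 0.096, 0.995, -0.001]
contact_force: [-5.3, -2.4, 6.0]
width: 0.0111
gripper_force: 33.1
```

```bash
python3 - <<'E'
from h import *
p,R,o=cur();y=R.as_matrix()[:,1];print(p,"phi",np.degrees(np.arctan2(y[1],y[0])),"latch~",np.degrees(np.arctan2(y[1],y[0]))-90-np.degrees(TH),o["contact_force"],o["moment"],o["width"],o["t"])
E
```

```text
[ 0.64819917 -0.07960677  0.14578747] phi 78.94216801519545 latch~ 0.04216801519544866 [-5.26004056 -2.35345092  6.02148989] [-0.63893107  1.1519884   0.08343152] 0.01112038913579945 42.05
```

Near zero. I'll nudge 2.5° more to make sure it's against the stop, then release and retreat.

Emit:
jog_arm(increments=[{"claw": 5, "x": 0, "y": 0, "z": 0, "wx": 0, "wy": 0, "wz": 1.2}, {"claw": 5, "x": 0, "y": 0, "z": 0, "wx": 0, "wy": 0, "wz": 2.5}, {"claw": 5, "x": 0, "y": 0, "z": 0, "wx": 0, "wy": 0, "wz": 2.5}])

```text
t: 42.35
tool_pos: [0.6482, -0.0796, 0.1458]
tcp_rot: [0.001, 0.117, 0.993, -0.001]
contact_force: [-4.8, -3.4, 7.3]
width: 0.0111
gripper_force: 39.3
```

```bash
python3 - <<'E'
from h import *
p,R,o=cur();y=R.as_matrix()[:,1];print("latch~",np.degrees(np.arctan2(y[1],y[0]))-90-np.degrees(TH),o["contact_force"],o["moment"])
E
```

```text
latch~ -2.3311340308238844 [-4.75466367 -3.35857796  7.31865253] [-0.66257395  1.26516493  0.81646636]
```

Emit:
jog_arm(increments=[{"claw": 40, "x": 0, "y": 0, "z": 0, "wx": 0, "wy": 0, "wz": 0}, {"claw": 40, "x": 0, "y": 0, "z": 0, "wx": 0, "wy": 0, "wz": 0}, {"claw": 40, "x": 0, "y": 0, "z": 0, "wx": 0, "wy": 0, "wz": 0}])

```text
t: 42.65
tool_pos: [0.6485, -0.0786, 0.1441]
tcp_rot: [0.001, 0.118, 0.993, 0.0]
contact_force: [-0.3, 0.6, -1.2]
width: 0.0401
gripper_force: 0.0
```

Emit:
jog_arm(increments=[{"claw": 40, "x": 0, "y": 0, "z": -30, "wx": 0, "wy": 0, "wz": 0}, {"claw": 40, "x": 0, "y": 0, "z": -60, "wx": 0, "wy": 0, "wz": 0}, {"claw": 40, "x": 0, "y": 0, "z": -100, "wx": 0, "wy": 0, "wz": 0}])

```text
t: 42.95
tool_pos: [0.6471, -0.0785, 0.2432]
tcp_rot: [-0.001, 0.118, 0.993, 0.0]
contact_force: [0.7, 0.4, 1.0]
width: 0.04
gripper_force: 0.0
```

Emit:
jog_arm(increments=[{"claw": 40, "x": 0, "y": 40, "z": 0, "wx": 0, "wy": 0, "wz": 0}, {"claw": 40, "x": 0, "y": 80, "z": 0, "wx": 0, "wy": 0, "wz": 0}, {"claw": 40, "x": 0, "y": 120, "z": 0, "wx": 0, "wy": 0, "wz": 0}, {"claw": 40, "x": 0, "y": 160, "z": 0, "wx": 0, "wy": 0, "wz": 0}, {"claw": 40, "x": 0, "y": 200, "z": 0, "wx": 0, "wy": 0, "wz": 0}])

```text
t: 43.45
tool_pos: [0.6951, 0.1174, 0.2438]
tcp_rot: [0.0, 0.118, 0.993, 0.0]
contact_force: [-0.1, -0.3, -0.4]
width: 0.0403
gripper_force: 0.0
```

Emit:
jog_arm(increments=[{"claw": 40, "x": 40, "y": 10, "z": 0, "wx": 0, "wy": 0, "wz": 0}, {"claw": 40, "x": 80, "y": 20, "z": 0, "wx": 0, "wy": 0, "wz": 0}, {"claw": 40, "x": 120, "y": 40, "z": 0, "wx": 0, "wy": 0, "wz": 0}, {"claw": 40, "x": 150, "y": 60, "z": 0, "wx": 0, "wy": 0, "wz": 0}, {"claw": 40, "x": 150, "y": 60, "z": 0, "wx": 0, "wy": 0, "wz": 0}])

```text
t: 43.95
tool_pos: [0.5602, 0.2121, 0.2442]
tcp_rot: [-0.0, 0.115, 0.993, 0.001]
contact_force: [0.5, -0.1, 0.8]
width: 0.0397
gripper_force: 0.0
```

```bash
python3 - <<'E'
from h import *
s=ctrl.snapshot("top");im=s["img"];np.savez("top5.npz",**s)
m=im.max(2)<50;m[:140]=0;m[230:]=0;m[:,:300]=0;m[:,:300]=0;m[:,395:]=0
for k in blobs(m,20):
    r=cv2.minAreaRect(k);q=ray(s,cv2.boxPoints(r),.165);e=[(q[0]+q[1])/2-(q[2]+q[3])/2,(q[1]+q[2])/2-(q[3]+q[0])/2];v=max(e,key=np.linalg.norm);print("dark",np.round(r[0],1),np.round(r[1],1),ray(s,r[0],.165).round(4),"dir",np.degrees(np.arctan2(v[1],v[0])).round(1))
cups(s)
s2=dict(np.load("top0.npz"))
# change vs start around the box, brush and driver
d=cv2.absdiff(im,s2["img"]).max(2)>60
print("brush diff",d[120:185,218:250].sum(),"driver diff",d[135:162,400:480].sum(),"box diff",[(cv2.boundingRect(k)) for k in blobs(d[140:235,300:395],15)])
p,R,o=cur();print(p,o["t"],o["contact_force"])
E
```

```text
dark [347.  191.6] [34.7  5.1] [[ 0.5427 -0.0604  0.165 ]] dir 78.9
dark [352.8 154.8] [ 3.5 15.3] [[ 0.6457 -0.0767  0.165 ]] dir -11.3
brush diff 1136 driver diff 0 box diff [(46, 84, 46, 11), (0, 44, 11, 22), (66, 35, 7, 13), (73, 32, 11, 48), (8, 23, 63, 56), (49, 7, 8, 9)]
[0.56183704 0.21069088 0.24419569] 44.0 [ 0.28731291 -1.04445914 -0.47932195]
```

```bash
python3 -c "
from cell import ctrl
print(ctrl.close_job())"
```

```text
the job is handed in; nothing more can be done
None
```

I handed the job in at about 44 s: all three bench cups are nested on the one in the box, the cover is back flat under the lip, the latch is straight across against its stop, and the brush and screwdriver were left alone (the last top view showed the screwdriver unchanged, but the arm hid the brush).

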